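Tip the ink-tank plugs into the wash pot

TASK

The stained ink-tank plugs are due for a wash: without forcing it, twist the blue cap of the wash pot anticlockwise until it comes up against its stop, lift it off and lay it flat on the bench, open side down. Then pick up the cup and pour all eight plugs out of it into the pot, and stand the empty cup upright on the bench again. Leave the other things on the bench where they are.

Things in the scene. Friction and masses are not known exactly. Their poses are not given: they have to be found in the camera images.
- pot_mouth (a point): Wash pot: fixed round steel pot, 90 mm outside and 84 mm inside diameter, on a white 140 x 140 x 30 mm base unit screwed to the bench. This point is the centre of its mouth at rim height, 135 mm above the bench; the inner floor lies 101 mm below it. z up. A steel flange outside the rim (106 mm across) holds the cap.
- cap_grip (a point): Centre of the raised yellow bar on top of the blue cap (bar 58 mm long, 16 mm thick, 30 mm high): 22 mm above the cap's flat top, 8 mm below the bar's top, 44 mm above the cap's lower edge, so 44 mm above the bench when the cap lies there. x runs along the bar, y across it, z up.
- cup_grip (a point): Loose light blue pouring cup, 80 mm high, open on top, holding the plugs. Flat side walls, 62 mm apart outside (across y), 3 mm thick. This point is midway between them, 40 mm above the cup's underside, 41 mm in front of its back face; -x points to the pouring lip, z up. The plugs slide out when it is tipped some 90 degrees or more towards -x; a shake may help.
- cup_lip (a point): Middle of the upper edge of the cup's pouring lip; 75 mm in -x and 40 mm in z from the cup's grip point, same axes.
- ink_cyan: Bystander: loose ink bottle, 52 mm diameter, 126 mm high, cyan label and cap; origin at the centre of its underside.
- ink_pink: Bystander: loose ink bottle, 52 mm diameter, 126 mm high, pink label and cap; origin at the centre of its underside.
- spare_tank: Bystander: loose ink tank, 75 x 34 mm, 131 mm high with its plugs, orange-brown ink; origin at the centre of its underside.
- driver: Bystander: red-handled screwdriver 170 mm long lying on the bench; its length along its x.
- tape: Bystander: roll of tape lying flat, fixed, 80 mm diameter, 24 mm high, origin at the centre of its underside.
- plug0_c (a point): Loose yellow tank plug standing in the cup: 17 mm diameter body with a small ball on top, 26 mm high, 12 g; point at its centre.
- plug1_c (a point): Loose black tank plug standing in the cup: 17 mm diameter body with a small ball on top, 26 mm high, 12 g; point at its centre.
- plug2_c (a point): Loose cyan tank plug standing in the cup: 17 mm diameter body with a small ball on top, 26 mm high, 12 g; point at its centre.
- plug3_c (a point): Loose pink tank plug standing in the cup: 17 mm diameter body with a small ball on top, 26 mm high, 12 g; point at its centre.
- plug4_c (a point): Loose yellow tank plug standing in the cup: 17 mm diameter body with a small ball on top, 26 mm high, 12 g; point at its centre.
- plug5_c (a point): Loose cyan tank plug standing in the cup: 17 mm diameter body with a small ball on top, 26 mm high, 12 g; point at its centre.
- plug6_c (a point): Loose pink tank plug standing in the cup: 17 mm diameter body with a small ball on top, 26 mm high, 12 g; point at its centre.
- plug7_c (a point): Loose black tank plug standing in the cup: 17 mm diameter body with a small ball on top, 26 mm high, 12 g; point at its centre.
- pot: The wash pot as a whole with its base unit; origin on the bench under the centre of the pot, z up. The bench straight ahead of the robot, between pot and cup, is clear from 0.38 to 0.55 m out (70 mm to either side): room to lay the cap.
- cap: Blue twist-lock cap, 118 mm wide, 52 mm high, about 0.14 kg; origin at the centre of its lower edge, x along the bar. Two hidden lugs hook under the pot's flange. Turned anticlockwise (from above) 70 to 125 degrees, differing and unmarked, it meets a firm stop; within 8 degrees of the stop it lifts straight off, elsewhere it cannot. It turns with little friction and stays level while turning.
- cup: The cup as a whole, about 0.12 kg; origin under the middle of its floor, on its underside. Floor from x = -33 to +33 mm, 4 mm thick; back wall upright at x = +33 mm; the front wall slopes outward from -33 mm at the floor to the lip at -83 mm, 80 mm up (32 degrees from upright).
Mind the look-alikes: they are no part of the job. Several things have the shape of the cap; the one meant has the colours described above.

How it is judged:
By the outcome, as a careful person would: the job done as asked, in the order asked, and still so for the second after the job is handed in, with the robot touching nothing.
It also fails if it takes over 72 s, if anything falls off the work surface, if the arm or the gripper's body presses on something with over 40 N, if the wrist force passes 120 N, or if a joint passes its speed limit or range.

ROBOT

A 6-joint arm with a two-finger parallel gripper is mounted at the origin on the work surface. World frame = base frame: x ahead of the robot, y to its left, z up, the work surface at z = 0. Lengths are in m, angles in rad, forces in N, time in s.
With the tool pointing down it reaches from about 0.425 to 1.125 m from the base axis. Payload 14.9 kg.
Tool frame: the origin (TCP) lies on the centre line of the jaws, within the pads' length; the fingertips stand 19 mm ahead of it and the grasp point (between the pads) is the TCP (ctrl.tips_ahead is the distance from the TCP to the fingertips, in m); z points along the fingers, y is the line along which they close (so a half turn about z gives the same grasp; the last joint's range is limited). The gripper opens to 91 mm and grips with 3 to 60 N. Pads are 32 mm wide; open, the fingers measure 118 mm over their backs; the gripper's body (76 mm by 178 mm) begins 60 mm behind the grasp point.
Start: joints at [1.161, 0.379, 1.734, -0, 1.028, -0.033], TCP at [0.258, 0.651, 0.233] pointing down, gripper open.
Joint ranges: [-2.77, 2.77], [-0.74, 2.19], [0, 2.66], [-1.06, 4.2], [0.31, 2.87], [-3.08, 3.08]. Speed limits (rad/s): [1.89, 1.89, 2.39, 3.14, 3.14, 3.14].

INTERFACE

Orientations are given as a unit quaternion [x, y, z, w].
In Python, from station import sensors, vision, ctrl gives the robot as it stands. The module is installed in compiled form; this text tells all that it offers.
- The arm moves only by the shell command python3 -m jog 'ROWS'. ROWS is JSON, a list of rows, each a list of 3 entries, a list of its own where there are three numbers: the closure in counts, from 0 (fully open) to 255 (shut), then the shift along the world's x, y, z in mm, then the turn about the world's z in degrees. In form: [[grip, [dx, dy, dz], twist], ...]. A call has 1 to 8 rows; each row is the pose to reach, as a shift and turn from the pose commanded when the call began; what a row does not reach only later rows make up. A row lasts 1/10 s, in which the tool goes at most 50 mm and 8.59 degrees, less where a joint would pass 70% of its speed; a pose out of reach is approached as far as the arm can. A call with a gripper value outside its range is refused whole. The fingers move at their own pace and stop on an object; the grip force is fixed at half the most. Time passes only in rows, so rows that repeat a pose let the fingers close. It gives the time, the measured TCP pose, the force, the opening and the grip force at its end, in the units of the state.
- sensors.read_state(): the state, without advancing time (a new reading comes with each control period).
- vision.read_camera(name): name is "scene" or "top" or "wrist"; returns a dict with "img" (400x640x3 uint8, blue, green, red), "intrinsics" (3x3 intrinsics, pixels), "position" and "attitude" of the camera in the world. Camera axes: x right, y down, z forward; pixel columns grow to the right and rows downward; lengths in m; the calibration is good to about 2 mm. The wrist camera is an equidistant fisheye: a pixel r from the principal point sees the ray r / f radians off the axis. A picture is of the moment at which its call begins. There is no depth.
- ctrl.hand_in(): hands the job in; it is judged then, once.
Trained networks look in the newest picture that a camera, given by its name, has taken for a name from the list of things; names that differ only in an ending like _2 or _b are one class to them, and where a whole thing is asked for, a point or a joint stands for the part that bears it (a point fixed in the world has none). Each returns a list of dicts, best first, with "confidence" (0 to 1); they miss things now and then, are a little off and sometimes report something else, mostly with a low value. They report only what shows in the picture. A call takes as long as a camera call. They do not tell look-alikes from the thing itself.
- vision.regions_of(camera, target): "pixels" (400x640 bool, what is visible of it) and "box" ([centre column, centre row, width, height] in pixels, round what is visible of it).
The state is a dict: "time_s": time; "joint_positions": joint angles; "joint_vel": joint speeds; "joint_efforts": joint torques, N m; "position": TCP position; "tool_rot": TCP orientation; "wrist_force": force on the tool from outside, world axes, zero at the start; "ft_torque": the same for the moment, N m; "grip_width": finger opening in m; "gripper_force": force on a finger pad.
Only numpy, scipy, OpenCV 4.12 (cv2) and the standard library are available. Lean on these libraries where they do the work, as an engineer would, in place of code of your own. Each camera call takes 0.05 s, during which the arm holds its last target. There are 200 camera calls.

## Working session

There is one attempt and no reset: what is moved stays moved. The work goes in short steps, Python scripts to look and compute and a shell command to move; the robot and the scene stay as the last step left them, time stands still between calls to the robot, and variables do not carry over. Pictures are saved under pics/ and viewed, at most 10 in all, crops included, and the job is handed in when it is done.

```bash
mkdir -p pics; ls; python3 - <<'E'
from station import sensors, vision, ctrl
import cv2,numpy as np
s=sensors.read_state(); print(s, ctrl.tips_ahead)
for c in ["scene","top","wrist"]:
    d=vision.read_camera(c); cv2.imwrite(f"pics/{c}0.png",d["img"]); print(c,np.round(d["intrinsics"],1).tolist(),d["position"],d["attitude"])
    for t in ["cap","cup","pot","cap_grip","cup_grip","cup_lip","plug0_c"]:
        print(t,[(np.round(r["box"]).tolist(),round(r["confidence"],2)) for r in vision.regions_of(c,t)])
E
```

```text
pics
{'time_s': 0.0, 'joint_positions': array([ 1.16068874e+00,  3.79407648e-01,  1.73478504e+00, -1.33533389e-05,
        1.02850910e+00, -3.33307189e-02]), 'joint_vel': array([-6.46594553e-04,  2.09644480e-03, -2.49531409e-04, -1.20971273e-03,
       -8.65326408e-04, -4.65702470e-05]), 'joint_efforts': array([ 3.85483683e-03, -7.63741708e+01, -4.34366655e+01,  6.52649417e-02,
        4.25149652e-02, -8.41615110e-05]), 'position': array([0.2574233 , 0.65053716, 0.23228678]), 'tool_rot': array([ 1.87272669e-01,  9.82307813e-01, -5.42246779e-04, -1.16375794e-04]), 'wrist_force': array([ 0.2525529 , -0.3247402 ,  0.06868347]), 'ft_torque': array([ 0.00533848, -0.00931137, -0.00797687]), 'gripper_force': 0.0, 'grip_width': 0.09121857149994712} 0.019
scene [[382.9, 0.0, 322.7], [0.0, 382.9, 198.4], [0.0, 0.0, 1.0]] [1.3106171 0.6908304 0.9538987] [ 0.39404323  0.81490478 -0.38769429 -0.17422188]
cap [([481.0, 258.0, 41.0, 31.0], 0.95), ([367.0, 224.0, 38.0, 28.0], 0.88), ([421.0, 275.0, 39.0, 30.0], 0.8), ([456.0, 314.0, 45.0, 40.0], 0.72), ([390.0, 216.0, 30.0, 23.0], 0.61), ([252.0, 22
[... 926 characters left out ...]
 [([197.0, 244.0, 38.0, 32.0], 0.94), ([192.0, 180.0, 28.0, 31.0], 0.82), ([289.0, 238.0, 28.0, 33.0], 0.78), ([228.0, 196.0, 30.0, 34.0], 0.68), ([277.0, 186.0, 34.0, 34.0], 0.56)]
cup_grip [([393.0, 195.0, 23.0, 30.0], 0.76), ([280.0, 188.0, 39.0, 40.0], 0.44)]
cup_lip [([394.0, 197.0, 19.0, 31.0], 0.93)]
plug0_c []
wrist [[309.7, 0.0, 322.9], [0.0, 309.7, 200.9], [0.0, 0.0, 1.0]] [0.18233013 0.68025644 0.38510268] [0.81819137 0.55639894 0.08098481 0.1201023 ]
cap [([284.0, 267.0, 66.0, 84.0], 0.61)]
cup [([65.0, 390.0, 40.0, 20.0], 0.89)]
pot []
cap_grip [([286.0, 268.0, 69.0, 82.0], 0.63)]
cup_grip [([62.0, 390.0, 39.0, 20.0], 0.93)]
cup_lip [([66.0, 389.0, 40.0, 20.0], 0.68)]
plug0_c []
```

```bash
python3 - <<'E'
import cv2,numpy as np
a=cv2.imread("pics/scene0.png")[150:350,200:520]; b=cv2.imread("pics/top0.png")[100:300,150:470]
cv2.imwrite("pics/v1.png",np.vstack([cv2.resize(b,(480,300),interpolation=3),cv2.resize(a,(480,300),interpolation=3)]))
cv2.imwrite("pics/v1.png",cv2.resize(np.vstack([b,a]),(480,600),interpolation=cv2.INTER_CUBIC)) if 0 else None
E
```

```text
(no output)
```

View pics/v1.png

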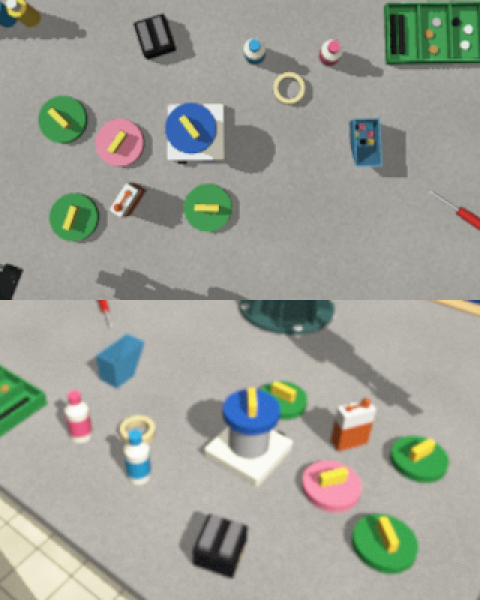

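View pics/wrist0.png

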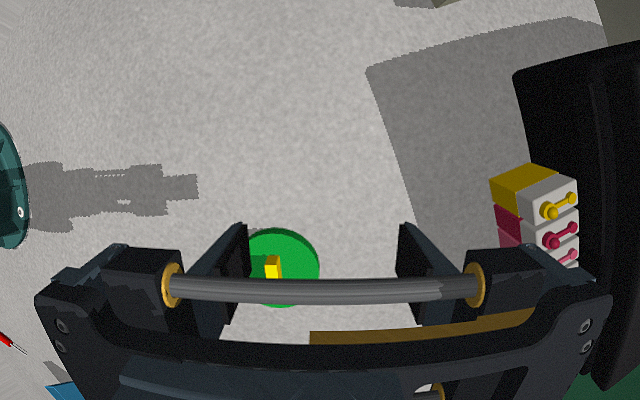

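```bash
cat > h.py <<'E'
from station import sensors, vision, ctrl
import cv2, numpy as np
from scipy.spatial.transform import Rotation as R
from scipy.optimize import least_squares
def cam(n,save=None):
    d=vision.read_camera(n); d["n"]=n
    if save: cv2.imwrite(f"pics/{save}.png",d["img"])
    return d
def ray(d,uv):
    K=d["intrinsics"]; x=(np.array(uv,float)-[K[0,2],K[1,2]])/K[0,0]
    if d["n"]=="wrist":
        r=np.hypot(*x); v=np.r_[x/max(r,1e-9)*np.sin(r),np.cos(r)]
    else: v=np.r_[x,1]; 
    v=v/np.linalg.norm(v); return R.from_quat(d["attitude"]).apply(v)
def onz(d,uv,z):
    v=ray(d,uv); p=np.array(d["position"]); return p+v*(z-p[2])/v[2]
def proj(d,P):
    q=R.from_quat(d["attitude"]).inv().apply(np.atleast_2d(P)-d["position"]); K=d["intrinsics"]
    if d["n"]=="wrist":
        r=np.hypot(q[:,0],q[:,1]); t=np.arctan2(r,q[:,2]); x=q[:,:2]/np.maximum(r,1e-9)[:,None]*t[:,None]
    else: x=q[:,:2]/q[:,2:]
    return x*K[0,0]+[K[0,2],K[1,2]]
def tri(obs):
    A=0;b=0
    for d,uv in obs:
        v=ray(d,uv); M=np.eye(3)-np.outer(v,v); A=A+M; b=b+M@d["position"]
    return np.linalg.solve(A,b)
def hsv(d,lo,hi,box=None):
    m=cv2.inRange(cv2.cvtColor(d["img"],cv2.COLOR_BGR2HSV),lo,hi)
    if box is not None:
        k=np.zeros_like(m); c,r,w,h=[int(x) for x in box]; k[max(0,r-h):r+h,max(0,c-w):c+w]=1; m=m*k
    n,l,s,c=cv2.connectedComponentsWithStats(m)
    if n<2: return m*0
    return np.uint8(l==1+np.argmax(s[1:,4]))*255
def rect(m):
    pts=np.argwhere(m)[:,::-1].astype(np.float32); return pts.mean(0),cv2.minAreaRect(pts)
def st():
    s=sensors.read_state(); e=R.from_quat(s["tool_rot"]).as_matrix()
    print("t",round(s["time_s"],2),"pos",np.round(s["position"],4),"yaw_y",np.degrees(np.arctan2(e[1,1],e[0,1])).round(1),"F",np.round(s["wrist_force"],1),"T",np.round(s["ft_torque"],2),"w",round(s["grip_width"],4),"gf",round(s["gripper_force"],1),"q6",round(s["joint_positions"][5],2))
E
python3 - <<'E'
from h import *
st()
t=cam("top");s=cam("scene")
Y=((20,110,120),(35,255,255)); B=((105,120,60),(122,255,255)); C=((95,60,40),(110,255,255))
yt=rect(hsv(t,*Y,[277,185,20,20])); ys=rect(hsv(s,*Y,[368,218,16,16]))
bt=rect(hsv(t,*B,[277,185,30,30])); bs=rect(hsv(s,*B,[367,224,30,30]))
print(yt,ys,bt,bs,sep="\n")
print("bar",tri([(t,yt[0]),(s,ys[0])]))
for z in (.15,.16,.17): print(z,onz(t,yt[0],z),onz(s,ys[0],z))
(c,sz,a)=yt[1]; P=cv2.boxPoints(yt[1]); W=[onz(t,p,.165)[:2] for p in P]; print("bar corners",np.round(W,4))
ct=rect(hsv(t,*C,[394,193,30,35])); cs=rect(hsv(s,*C,[280,190,35,35])); print("cup",ct,cs)
print(np.round([onz(t,p,.08)[:2] for p in cv2.boxPoints(ct[1])],4))
cv2.imwrite("pics/v2.png",np.hstack([cv2.resize(t["img"][160:230,360:430],(400,400),interpolation=2),cv2.resize(s["img"][155:225,245:315],(400,400),interpolation=2)]))
E
```

```text
t 1.2 pos [0.2575 0.6509 0.2329] yaw_y 68.4 F [-0.1  0.6  0.6] T [ 0.01 -0.01  0.04] w 0.091 gf 0.0 q6 -0.03
(array([276.1389 , 184.40277], dtype=float32), ((276.1000061035156, 184.3000030517578), (16.600000381469727, 4.200000286102295), 53.13010025024414))
(array([367.4301 , 217.04301], dtype=float32), ((367.5, 217.0), (18.0, 5.0), 90.0))
(array([276.89713, 185.15364], dtype=float32), ((276.5, 185.0), (32.0, 33.0), 90.0))
(array([366.87784, 225.46309], dtype=float32), ((367.0, 224.5), (29.0, 36.0), 90.0))
bar [0.55891103 0.23955856 0.15552439]
0.15 [0.55858364 0.24151437 0.15      ] [0.55464286 0.23515853 0.15      ]
0.16 [0.55762813 0.24035597 0.16      ] [0.56404671 0.24082681 0.16      ]
0.17 [0.55667263 0.23919757 0.17      ] [0.57345056 0.24649508 0.17      ]
bar corners [[0.5762 0.2624]
 [0.5846 0.2509]
 [0.5389 0.2175]
 [0.5305 0.2289]]
cup (array([393.7944 , 195.16823], dtype=float32), ((393.4027404785156, 194.95704650878906), (32.58212661743164, 20.310319900512695), 87.27368927001953)) (array([279.4753 , 189.84647], dtype=float32), ((280.9800109863281, 189.64004516601562), (25.80000114440918, 37.60000228881836), 53.13010025024414))
[[ 0.5785 -0.1326]
 [ 0.581  -0.2056]
 [ 0.464  -0.2078]
 [ 0.4616 -0.1352]]
```

View pics/v2.png

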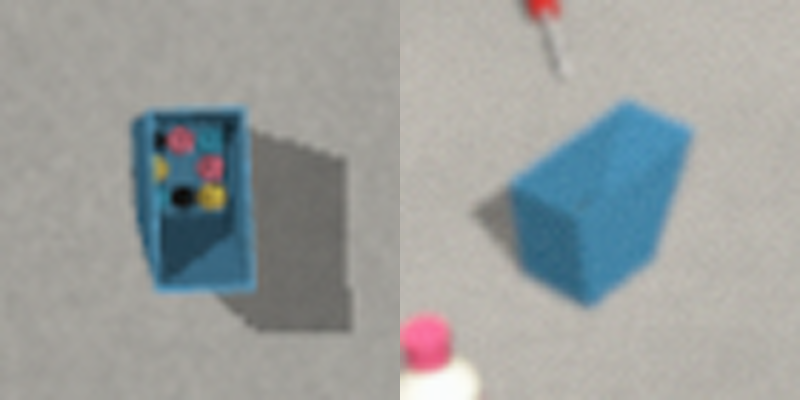

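```bash
python3 -m jog '[[0,[40,-50,20],-8],[0,[80,-100,20],-16],[0,[110,-140,20],-24],[0,[140,-180,20],-32],[0,[170,-220,20],-40],[0,[200,-260,20],-48],[0,[230,-300,20],-56],[0,[255,-340,20],-64]]'; python3 -m jog '[[0,[20,-30,0],-8],[0,[45,-71,0],-16],[0,[45,-71,0],-24],[0,[45,-71,0],-32],[0,[45,-71,0],-40],[0,[45,-71,0],-48],[0,[45,-71,0],-56],[0,[45,-71,0],-58.4]]'; python3 - <<'E'
from h import *
st(); w=cam("wrist","w1"); s=cam("scene"); st()
print(w["position"],proj(w,[[.557,.24,.17]]))
E
```

```text
time_s: 2.1
position: [0.4983, 0.3321, 0.2532]
tool_rot: [0.681, 0.732, 0.0, 0.0]
wrist_force: [-0.1, 0.7, -0.3]
grip_width: 0.0915
gripper_force: 0.0
time_s: 2.9
position: [0.5422, 0.2628, 0.253]
tool_rot: [0.952, 0.307, 0.0, -0.0]
wrist_force: [0.2, 0.4, 0.7]
grip_width: 0.0913
gripper_force: 0.0
t 2.9 pos [0.5422 0.2628 0.253 ] yaw_y -54.3 F [0.2 0.4 0.7] T [-0.06  0.11 -0.05] w 0.0913 gf 0.0 q6 1.36
t 3.0 pos [0.5422 0.2628 0.253 ] yaw_y -54.0 F [ 0.2 -0.3  0. ] T [-0.07  0.17  0.05] w 0.091 gf 0.0 q6 1.36
[0.6086042  0.30962044 0.40516054] [[355.35121252 215.1910806 ]]
```

View pics/w1.png

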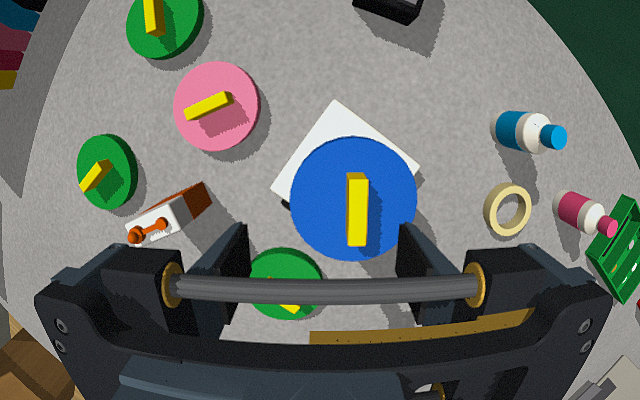

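```bash
python3 - <<'E'
from h import *
w=cam("wrist");t=cam("top")
Y=((20,110,120),(35,255,255)); YB=((20,110,215),(35,255,255)); B=((100,120,60),(122,255,255))
m=hsv(w,*Y,[357,212,25,45]); k=hsv(w,*YB,[357,212,25,45]); print(rect(m),rect(k))
c,r=rect(k)
for z in (.165,.17,.175):
    P=np.array([onz(w,p,z)[:2] for p in cv2.boxPoints(r)]); e=[P[1]-P[0],P[2]-P[1]]; e=max(e,key=np.linalg.norm)
    print(z,P.mean(0),[np.linalg.norm(P[1]-P[0]),np.linalg.norm(P[2]-P[1])],np.degrees(np.arctan2(e[1],e[0])))
bw=hsv(w,*B,[353,198,70,70])|m; bt=hsv(t,*B,[277,185,30,30])|hsv(t,*Y,[277,185,20,20])
hw=cv2.fitEllipse(cv2.convexHull(np.argwhere(bw)[:,::-1].astype(np.float32))); ht=cv2.fitEllipse(cv2.convexHull(np.argwhere(bt)[:,::-1].astype(np.float32)))
print(hw,ht,tri([(w,hw[0]),(t,ht[0])]))
for z in (.12,.13,.14,.15): print(z,onz(w,hw[0],z),onz(t,ht[0],z))
E
```

```text
(array([356.67114, 208.79906], dtype=float32), ((356.80682373046875, 209.03350830078125), (21.403223037719727, 72.36083984375), 1.4688007831573486)) (array([357.37634, 211.78801], dtype=float32), ((357.5108947753906, 212.000244140625), (18.36522674560547, 66.35388946533203), 1.2453641891479492))
0.165 [0.55847784 0.23811213] [np.float64(0.057768237946209985), np.float64(0.014782704298463083)] 36.27459225876399
0.17 [0.55951651 0.23960792] [np.float64(0.056565490926336615), np.float64(0.01447492524594628)] 36.27459225876391
0.175 [0.56055518 0.24110371] [np.float64(0.055362743906463154), np.float64(0.014167146193429517)] 36.274592258763896
((352.75830078125, 198.7567138671875), (124.43952178955078, 127.4763412475586), 73.83728790283203) ((286.7216796875, 188.5361328125), (12.480884552001953, 21.377883911132812), 24.737625122070312) [0.54897212 0.21710159 0.04980581]
0.12 [0.55796472 0.23754384 0.12      ] [0.54640913 0.20812529 0.12      ]
0.13 [0.55973223 0.24008324 0.13      ] [0.54555551 0.20721661 0.13      ]
0.14 [0.56149974 0.24262265 0.14      ] [0.54470188 0.20630793 0.14      ]
0.15 [0.56326725 0.24516205 0.15      ] [0.54384826 0.20539925 0.15      ]
```

```bash
python3 -m jog '[[0,[17,-23,0],0],[0,[17,-23,-40],0],[0,[17,-23,-70],0],[0,[17,-23,-88],0],[0,[17,-23,-88],0]]';  python3 -m jog '[[255,[0,0,0],0],[255,[0,0,0],0],[255,[0,0,0],0],[255,[0,0,0],0],[255,[0,0,0],0],[255,[0,0,0],0],[255,[0,0,0],0],[255,[0,0,0],0]]'; python3 -c "
from h import *
st()"
```

```text
time_s: 3.6
position: [0.5579, 0.2392, 0.1625]
tool_rot: [0.951, 0.31, -0.002, 0.0]
wrist_force: [0.7, 0.1, 0.2]
grip_width: 0.0913
gripper_force: 0.0
time_s: 4.4
position: [0.5592, 0.2398, 0.1649]
tool_rot: [0.951, 0.309, -0.0, -0.0]
wrist_force: [0.9, 0.2, -0.3]
grip_width: 0.0305
gripper_force: 0.0
t 4.4 pos [0.5592 0.2398 0.1649] yaw_y -54.0 F [ 0.9  0.2 -0.3] T [-0.07  0.08 -0.01] w 0.0305 gf 0.0 q6 1.31
```

```bash
python3 -m jog '[[255,[0,0,0],0],[255,[0,0,0],0],[255,[0,0,0],0],[255,[0,0,0],0]]'; python3 -c "
from h import *
st()"
```

```text
time_s: 4.8
position: [0.5592, 0.2397, 0.1649]
tool_rot: [0.951, 0.309, -0.0, -0.0]
wrist_force: [0.2, 0.4, -0.7]
grip_width: 0.0155
gripper_force: 30.0
t 4.8 pos [0.5592 0.2397 0.1649] yaw_y -54.0 F [ 0.2  0.4 -0.7] T [-0.05  0.1   0.01] w 0.0155 gf 30.0 q6 1.31
```

```bash
python3 -m jog '[[255,[0,0,0],8],[255,[0,0,0],16],[255,[0,0,0],24],[255,[0,0,0],32],[255,[0,0,0],40],[255,[0,0,0],48],[255,[0,0,0],56],[255,[0,0,0],62]]'; python3 -c "
from h import *
st()"; python3 -m jog '[[255,[0,0,0],3],[255,[0,0,0],6]]'; python3 -c "
from h import *
st()"
```

```text
time_s: 5.6
position: [0.5592, 0.2397, 0.1649]
tool_rot: [0.654, 0.757, -0.0, -0.0]
wrist_force: [0.2, 0.4, 0.5]
grip_width: 0.0159
gripper_force: 30.0
t 5.6 pos [0.5592 0.2397 0.1649] yaw_y 8.3 F [0.2 0.4 0.5] T [-0.12 -0.01  0.  ] w 0.0159 gf 30.0 q6 0.22
time_s: 5.8
position: [0.5592, 0.2398, 0.1649]
tool_rot: [0.615, 0.789, -0.0, -0.0]
wrist_force: [0.4, 0.2, -0.1]
grip_width: 0.0159
gripper_force: 30.0
t 5.8 pos [0.5592 0.2398 0.1649] yaw_y 14.1 F [ 0.4  0.2 -0.1] T [-0.07  0.03 -0.03] w 0.0159 gf 30.0 q6 0.12
```

```bash
cat > chk.py <<'E'
from h import *
st(); import sys; sys.exit(abs(sensors.read_state()["ft_torque"][2])>0.2)
E
python3 -m jog '[[255,[0,0,0],3],[255,[0,0,0],3]]' >/dev/null; python3 chk.py || exit
python3 -m jog '[[255,[0,0,0],3],[255,[0,0,0],3]]' >/dev/null; python3 chk.py || exit
python3 -m jog '[[255,[0,0,0],3],[255,[0,0,0],3]]' >/dev/null; python3 chk.py || exit
python3 -m jog '[[255,[0,0,0],3],[255,[0,0,0],3]]' >/dev/null; python3 chk.py || exit
python3 -m jog '[[255,[0,0,0],3],[255,[0,0,0],3]]' >/dev/null; python3 chk.py || exit
python3 -m jog '[[255,[0,0,0],3],[255,[0,0,0],3]]' >/dev/null; python3 chk.py || exit
python3 -m jog '[[255,[0,0,0],3],[255,[0,0,0],3]]' >/dev/null; python3 chk.py || exit
python3 -m jog '[[255,[0,0,0],3],[255,[0,0,0],3]]' >/dev/null; python3 chk.py || exit
```

```text
t 6.0 pos [0.5592 0.2397 0.1649] yaw_y 17.1 F [-0.3 -0.7  0.1] T [-0.08  0.02  0.01] w 0.0158 gf 30.0 q6 0.07False
```

```bash
sed -i 's/sys.exit(\(.*\))$/sys.exit(int(\1))/' chk.py
python3 -m jog '[[255,[0,0,0],3],[255,[0,0,0],3]]' >/dev/null; python3 chk.py || exit
python3 -m jog '[[255,[0,0,0],3],[255,[0,0,0],3]]' >/dev/null; python3 chk.py || exit
python3 -m jog '[[255,[0,0,0],3],[255,[0,0,0],3]]' >/dev/null; python3 chk.py || exit
python3 -m jog '[[255,[0,0,0],3],[255,[0,0,0],3]]' >/dev/null; python3 chk.py || exit
python3 -m jog '[[255,[0,0,0],3],[255,[0,0,0],3]]' >/dev/null; python3 chk.py || exit
python3 -m jog '[[255,[0,0,0],3],[255,[0,0,0],3]]' >/dev/null; python3 chk.py || exit
python3 -m jog '[[255,[0,0,0],3],[255,[0,0,0],3]]' >/dev/null; python3 chk.py || exit
python3 -m jog '[[255,[0,0,0],3],[255,[0,0,0],3]]' >/dev/null; python3 chk.py || exit
```

```text
t 6.2 pos [0.5592 0.2398 0.1649] yaw_y 20.0 F [ 0.1 -0.1 -0.9] T [-0.05  0.    0.01] w 0.0157 gf 30.0 q6 0.02
t 6.4 pos [0.5592 0.2398 0.1649] yaw_y 22.9 F [-0.5  1.   0.1] T [-0.02  0.05  0.03] w 0.0159 gf 30.0 q6 -0.03
t 6.6 pos [0.5592 0.2398 0.1649] yaw_y 25.9 F [-0.1 -0.5  0.2] T [-0.13 -0.04  0.03] w 0.0155 gf 30.0 q6 -0.09
t 6.8 pos [0.5592 0.2398 0.1649] yaw_y 28.9 F [-0.3 -0.1 -1.5] T [-0.07 -0.03 -0.01] w 0.0158 gf 30.0 q6 -0.14
t 7.0 pos [0.5592 0.2398 0.1649] yaw_y 31.9 F [ 0.   0.6 -0.5] T [-0.09  0.01  0.01] w 0.0158 gf 30.0 q6 -0.19
t 7.2 pos [0.5592 0.2398 0.1649] yaw_y 34.9 F [ 0.1  1.1 -1. ] T [0.01 0.04 0.02] w 0.0159 gf 30.0 q6 -0.24
t 7.4 pos [0.5592 0.2398 0.1649] yaw_y 37.9 F [-0.8  0.1 -1. ] T [-0.04 -0.02 -0.  ] w 0.0156 gf 30.0 q6 -0.29
t 7.6 pos [0.5592 0.2398 0.1649] yaw_y 40.9 F [ 0.4  0.5 -0.8] T [-0.08  0.07  0.  ] w 0.0162 gf 30.0 q6 -0.35
```

```bash
python3 -m jog '[[255,[0,0,0],3],[255,[0,0,0],3]]' >/dev/null; python3 chk.py || exit
python3 -m jog '[[255,[0,0,0],3],[255,[0,0,0],3]]' >/dev/null; python3 chk.py || exit
python3 -m jog '[[255,[0,0,0],3],[255,[0,0,0],3]]' >/dev/null; python3 chk.py || exit
python3 -m jog '[[255,[0,0,0],3],[255,[0,0,0],3]]' >/dev/null; python3 chk.py || exit
python3 -m jog '[[255,[0,0,0],3],[255,[0,0,0],3]]' >/dev/null; python3 chk.py || exit
python3 -m jog '[[255,[0,0,0],3],[255,[0,0,0],3]]' >/dev/null; python3 chk.py || exit
python3 -m jog '[[255,[0,0,0],3],[255,[0,0,0],3]]' >/dev/null; python3 chk.py || exit
python3 -m jog '[[255,[0,0,0],3],[255,[0,0,0],3]]' >/dev/null; python3 chk.py || exit
python3 -m jog '[[255,[0,0,0],3],[255,[0,0,0],3]]' >/dev/null; python3 chk.py || exit
python3 -m jog '[[255,[0,0,0],3],[255,[0,0,0],3]]' >/dev/null; python3 chk.py || exit
```

```text
t 7.8 pos [0.5592 0.2398 0.1649] yaw_y 43.9 F [-1.  -0.2 -0.9] T [-0.04  0.03 -0.06] w 0.0162 gf 30.0 q6 -0.4
t 8.0 pos [0.5592 0.2398 0.1649] yaw_y 46.9 F [ 0.2  0.1 -2.7] T [-0.02  0.02  0.01] w 0.0156 gf 30.0 q6 -0.45
t 8.2 pos [0.5592 0.2398 0.1649] yaw_y 49.9 F [ 1.1 -0.1 -0.5] T [-0.02 -0.    0.03] w 0.0158 gf 30.0 q6 -0.5
t 8.4 pos [0.5592 0.2397 0.1649] yaw_y 52.9 F [ 0.2 -0.2 -0.8] T [-0.01 -0.    0.01] w 0.0157 gf 30.0 q6 -0.56
t 8.6 pos [0.5591 0.2401 0.165 ] yaw_y 55.8 F [-1.7  4.  -0.6] T [ 0.88  0.35 -1.08] w 0.0158 gf 30.3 q6 -0.61
```

```bash
python3 -m jog '[[255,[0,0,0],-2],[255,[0,0,0],-2]]' >/dev/null; python3 chk.py
python3 -m jog '[[255,[0,0,4],0],[255,[0,0,8],0],[255,[0,0,12],0],[255,[0,0,12],0]]' >/dev/null; python3 chk.py
```

```text
t 8.8 pos [0.5592 0.2398 0.1649] yaw_y 53.8 F [-0.9  3.  -0.5] T [ 0.52  0.17 -0.12] w 0.0159 gf 30.0 q6 -0.57
t 9.2 pos [0.5597 0.2397 0.1778] yaw_y 54.0 F [-0.2 -0.8 -2.2] T [-0.04  0.01  0.  ] w 0.0163 gf 30.0 q6 -0.58
```

```bash
python3 -m jog '[[255,[0,0,20],0],[255,[0,0,40],0],[255,[-15,-40,42],0],[255,[-30,-80,42],0],[255,[-45,-120,42],0],[255,[-60,-160,42],0],[255,[-80,-205,42],0],[255,[-95,-240,42],0]]' >/dev/null; python3 chk.py
python3 -m jog '[[255,[0,0,-40],0],[255,[0,0,-80],0],[255,[0,0,-120],0],[255,[0,0,-150],0],[255,[0,0,-165],0],[255,[0,0,-165],0]]' >/dev/null; python3 chk.py
python3 -m jog '[[255,[0,0,-3],0],[255,[0,0,-3],0]]' >/dev/null; python3 chk.py
python3 - <<'E'
from h import *
cam("scene","s3")
E
```

```text
t 10.0 pos [ 0.4629 -0.0021  0.219 ] yaw_y 54.0 F [-0.5 -0.3 -1.5] T [ 0.03 -0.04  0.02] w 0.0156 gf 30.0 q6 -1.0
t 10.6 pos [ 4.63e-01 -3.00e-04  5.22e-02] yaw_y 54.0 F [-0.1  0.2 -1.5] T [-0.02 -0.01  0.03] w 0.0157 gf 30.0 q6 -0.99
t 10.8 pos [ 4.649e-01 -3.000e-04  5.170e-02] yaw_y 54.0 F [-0.5  0.3 -1.6] T [-0.01  0.01 -0.02] w 0.016 gf 30.0 q6 -0.99
```

```bash
cat > fz.py <<'E'
from h import *
st(); import sys; sys.exit(int(sensors.read_state()["wrist_force"][2]>2))
E
python3 -m jog '[[255,[0,0,-2],0],[255,[0,0,-2],0]]' >/dev/null; python3 fz.py || exit
python3 -m jog '[[255,[0,0,-2],0],[255,[0,0,-2],0]]' >/dev/null; python3 fz.py || exit
python3 -m jog '[[255,[0,0,-2],0],[255,[0,0,-2],0]]' >/dev/null; python3 fz.py || exit
python3 -m jog '[[255,[0,0,-1],0],[255,[0,0,-1],0]]' >/dev/null; python3 fz.py || exit
```

```text
t 11.05 pos [ 4.645e-01 -2.000e-04  4.930e-02] yaw_y 54.0 F [-0.  -0.2 -0.7] T [-0.05  0.    0.03] w 0.0158 gf 30.0 q6 -0.99
t 11.25 pos [ 4.642e-01 -2.000e-04  4.690e-02] yaw_y 54.0 F [-0.5  0.2 -1.5] T [ 0.01  0.02 -0.04] w 0.0158 gf 30.0 q6 -0.99
t 11.45 pos [ 4.646e-01 -4.000e-04  4.570e-02] yaw_y 54.0 F [-6.9 -3.8 22.2] T [-0.68  1.14  0.02] w 0.0158 gf 30.0 q6 -0.99
```

```bash
python3 -m jog '[[255,[0,0,1],0],[0,[0,0,1],0],[0,[0,0,1],0],[0,[0,0,1],0],[0,[0,0,1],0],[0,[0,0,1],0],[0,[0,0,1],0],[0,[0,0,40],0]]' >/dev/null; python3 chk.py
python3 -m jog '[[0,[0,0,50],0],[0,[0,0,100],5],[0,[10,-40,145],13],[0,[20,-80,145],21],[0,[30,-120,145],29],[0,[40,-160,145],37],[0,[40,-160,145],40],[0,[40,-160,145],40]]' >/dev/null; python3 chk.py
python3 - <<'E'
from h import *
w=cam("wrist","w4");s=cam("scene");t=cam("top","t4")
import pickle
pickle.dump((w,s,t),open("f4.pkl","wb"))
t0=dict(t)
px=np.array([[147,112],[245,107],[255,288],[157,292]])/5.714+[360,160]
P=np.array([onz(t,p-.5,.08)[:2] for p in px]); print(np.round(P,4),P.mean(0))
d=(P[0]+P[1]-P[2]-P[3])/2; print(np.linalg.norm(d),np.degrees(np.arctan2(d[1],d[0])))
u=d/np.linalg.norm(d); print("grip",P.mean(0)+.017*u)
E
```

```text
t 12.25 pos [ 4.615e-01 -1.000e-04  8.200e-02] yaw_y 54.0 F [0.9 0.4 1. ] T [ 0.01 -0.    0.01] w 0.0687 gf 0.0 q6 -0.99
t 13.05 pos [ 0.504  -0.1611  0.2297] yaw_y 93.9 F [ 0.5 -0.9  0.6] T [ 0.09 -0.01 -0.01] w 0.0912 gf 0.0 q6 -1.99
[[ 0.5786 -0.1425]
 [ 0.5809 -0.2042]
 [ 0.467  -0.2072]
 [ 0.4654 -0.1458]] [ 0.52298064 -0.17492185]
0.11360165586250279 1.6133263221133645
grip [ 0.5399739  -0.17444323]
```

View pics/w4.png

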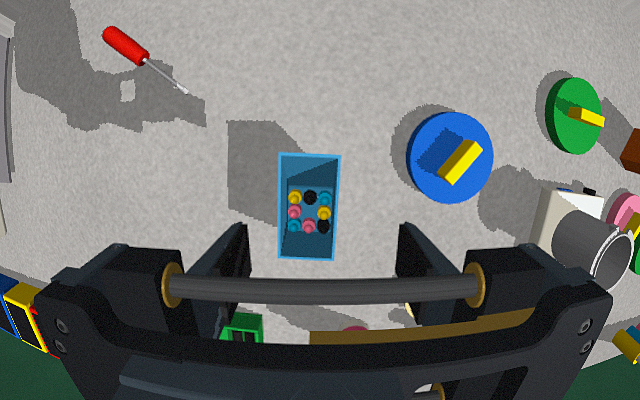

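```bash
python3 - <<'E'
from h import *
import pickle
w,s,t=pickle.load(open("f4.pkl","rb"))
px=np.array([[278.5,152.5],[341,155],[335,260.5],[278.5,258.5]])
P=np.array([onz(w,p,.08)[:2] for p in px]); print(np.round(P,4),P.mean(0))
d=(P[2]+P[3]-P[0]-P[1])/2; e=(P[0]+P[3]-P[1]-P[2])/2; print(np.linalg.norm(d),np.linalg.norm(e),np.degrees(np.arctan2(d[1],d[0])),np.degrees(np.arctan2(e[1],e[0])))
u=d/np.linalg.norm(d); print("grip",P.mean(0)+.017*u,"target",P.mean(0)+.027*u)
st()
E
```

```text
[[ 0.4665 -0.2084]
 [ 0.465  -0.1468]
 [ 0.5801 -0.1434]
 [ 0.5824 -0.2054]] [ 0.52353149 -0.17602767]
0.11555427105482793 0.061831107217531656 1.6016733627644615 -88.23828093014632
grip [ 0.54052484 -0.1755525 ] target [ 0.55052094 -0.175273  ]
t 13.2 pos [ 0.5039 -0.1596  0.2298] yaw_y 93.9 F [ 0.7 -0.7  0. ] T [ 0.06  0.02 -0.05] w 0.091 gf 0.0 q6 -1.99
```

```bash
python3 -m jog '[[0,[46,-15.5,-20],-2.3],[0,[46.5,-15.5,-65],-2.3],[0,[46.5,-15.5,-110],-2.3],[0,[46.5,-15.5,-150],-2.3],[0,[46.5,-15.5,-185],-2.3],[0,[46.5,-15.5,-185],-2.3]]' >/dev/null; python3 chk.py
python3 -m jog '[[255,[0,0,0],0],[255,[0,0,0],0],[255,[0,0,0],0],[255,[0,0,0],0],[255,[0,0,0],0],[255,[0,0,0],0],[255,[0,0,0],0]]' >/dev/null; python3 chk.py
python3 -m jog '[[255,[0,0,10],0],[255,[0,0,40],0],[255,[0,0,80],0],[255,[0,0,120],0],[255,[0,0,160],0],[255,[0,0,160],0]]' >/dev/null; python3 chk.py
```

```text
t 13.8 pos [ 0.548  -0.1739  0.0411] yaw_y 91.7 F [-0.2 -0.1  0.3] T [ 0.06  0.02 -0.04] w 0.0912 gf 0.0 q6 -1.95
t 14.5 pos [ 0.5515 -0.176   0.0464] yaw_y 91.7 F [-2.9  2.4 12.7] T [ 0.45  0.33 -0.02] w 0.0621 gf 29.9 q6 -1.95
t 15.1 pos [ 0.5531 -0.1766  0.2111] yaw_y 91.7 F [ 0.9 -0.3 -2.5] T [ 0.03 -0.05  0.03] w 0.0619 gf 29.9 q6 -1.95
```

```bash
python3 -m jog '[[255,[0,0,-45],0],[255,[0,0,-90],0],[255,[0,0,-130],0],[255,[0,0,-150],0],[255,[0,0,-157],0],[255,[0,0,-158.5],0],[255,[0,0,-158.5],0]]' >/dev/null; python3 chk.py
python3 -m jog '[[0,[0,0,0],0],[0,[0,0,0],0],[0,[0,0,0],0],[0,[0,0,0],0],[0,[-16,-0.5,14],0],[0,[-16,-0.5,14],0],[0,[-16,-0.5,14],0]]' >/dev/null; python3 chk.py
python3 -m jog '[[255,[0,0,0],0],[255,[0,0,0],0],[255,[0,0,0],0],[255,[0,0,0],0],[255,[0,0,0],0],[255,[0,0,0],0],[255,[0,0,0],0]]' >/dev/null; python3 chk.py
```

```text
t 15.8 pos [ 0.5509 -0.1758  0.0469] yaw_y 91.7 F [-0.1  0.3 -0.8] T [ 0.03 -0.01  0.02] w 0.0617 gf 30.0 q6 -1.95
t 16.5 pos [ 0.5351 -0.1764  0.0607] yaw_y 91.7 F [-0.3 -0.7 -0. ] T [ 0.09 -0.02 -0.01] w 0.0912 gf 0.0 q6 -1.96
t 17.2 pos [ 0.5346 -0.1762  0.0603] yaw_y 91.7 F [-0.2  0.1 -2.3] T [ 0.01 -0.03 -0.  ] w 0.062 gf 30.0 q6 -1.96
```

```bash
python3 -m jog '[[255,[0,0,40],0],[255,[0,0,90],0],[255,[0,0,140],-5],[255,[0,0,150],-13],[255,[5,40,150],-21],[255,[5,80,150],-29],[255,[10,120,150],-37],[255,[10,150,150],-45]]' >/dev/null; python3 chk.py
python3 -m jog '[[255,[5,30,0],-8],[255,[5,60,0],-16],[255,[10,90,0],-24],[255,[14,120,0],-32],[255,[14,140,0],-40],[255,[14,160,0],-46.7],[255,[14.5,171,0],-46.7],[255,[14.5,171,0],-46.7]]' >/dev/null; python3 chk.py
```

```text
t 18.0 pos [ 0.5447 -0.0243  0.2105] yaw_y 46.4 F [ 1.2  0.4 -1.4] T [-0.04 -0.01 -0.03] w 0.0621 gf 30.0 q6 -0.9
t 18.8 pos [0.5591 0.1456 0.2103] yaw_y 0.3 F [ 0.  -1.7 -1.7] T [-0.1   0.1   0.03] w 0.062 gf 30.0 q6 0.21
```

```bash
python3 -m jog '[[255,[0,0,-22],0],[255,[0,0,-22],0],[255,[0,12,-22],0],[255,[0,18,-22],0],[255,[0,21,-22],0],[255,[0,21,-22],0]]' >/dev/null; python3 chk.py
python3 -m jog '[[255,[0,4,1],0],[255,[0,8,2],0],[255,[0,12,2.5],0],[255,[0,12,2.5],0]]' >/dev/null; python3 chk.py
python3 - <<'E'
from h import *
w=cam("wrist");s=cam("scene"); c=cv2.resize(s["img"][170:270,310:430],(480,400),interpolation=2)
cv2.imwrite("pics/v5.png",np.hstack([c,w["img"][:,150:470]]))
E
```

```text
t 19.4 pos [0.5597 0.1659 0.1893] yaw_y 0.1 F [ 1.2 -4.   1.5] T [-1.02 -0.03 -0.05] w 0.062 gf 30.0 q6 0.25
t 19.8 pos [0.5596 0.1776 0.1918] yaw_y 0.1 F [ 0.5 -6.4  1.7] T [-1.56  0.12  0.03] w 0.0616 gf 30.0 q6 0.27
```

View pics/v5.png

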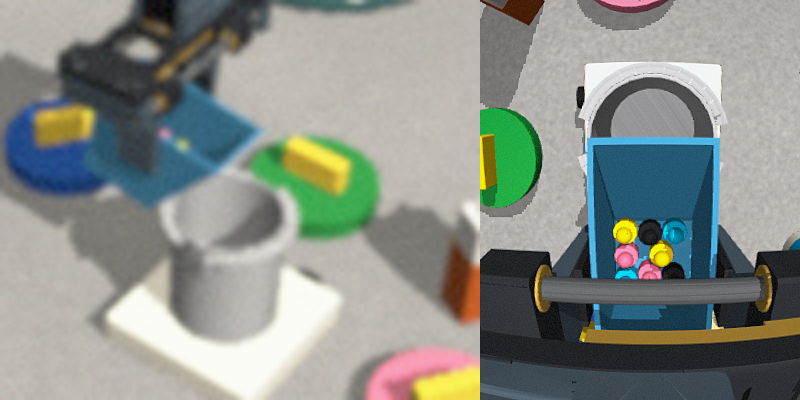

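```bash
python3 -m jog '[[255,[0,5,0.5],0],[255,[0,10,0.5],0],[255,[0,15,0],0],[255,[0,20,-1],0],[255,[0,25,-2.5],0],[255,[0,30,-4],0],[255,[0,30,-4],0]]' >/dev/null; python3 chk.py
python3 - <<'E'
from h import *
w=cam("wrist");s=cam("scene"); c=cv2.resize(s["img"][170:270,310:430],(480,400),interpolation=2)
cv2.imwrite("pics/v6.png",np.hstack([c,w["img"][:,150:470]]))
E
```

```text
t 20.6 pos [0.5596 0.2081 0.1881] yaw_y 0.1 F [-2.2 -4.2  6.6] T [-0.96  0.52 -0.08] w 0.062 gf 30.0 q6 0.32
```

View pics/v6.png

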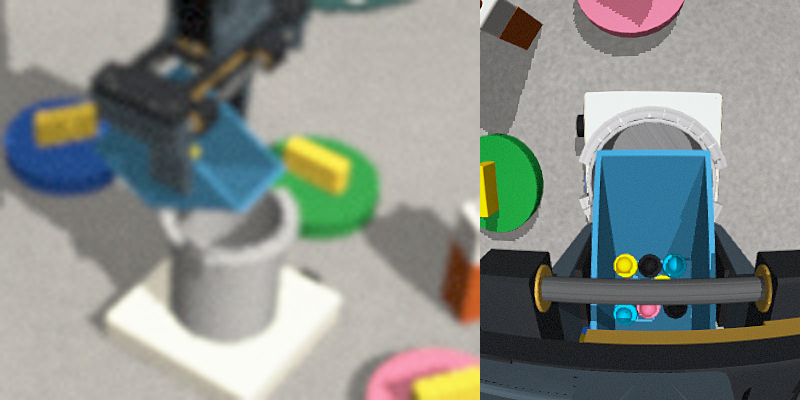

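```bash
cat > tilt.py <<'E'
from h import *
def tilt():
    w=cam("wrist"); p=sensors.read_state()["position"]
    m=hsv(w,(95,60,40),(112,255,255),[330,230,70,120])
    row=np.where((m[:,300:360]>0).sum(1)>25)[0][0]
    L=[]
    for th in range(0,125):
        a=np.radians(th); L.append(proj(w,[[p[0],p[1]+.0695*np.cos(a)+.020*np.sin(a),p[2]-.0695*np.sin(a)+.020*np.cos(a)]])[0,1])
    L=np.array(L); i=np.argmin(abs(L-row)); print("row",row,"tilt",i,"rows at 20,50,60,70,80,90,100",L[[20,50,60,70,80,90,100]].round())
    return w
if __name__=="__main__": st(); tilt()
E
python3 tilt.py
python3 -m jog '[[255,[0,5,-2],0],[255,[0,9,-4.5],0],[255,[0,11.5,-6.5],0],[255,[0,11.5,-7],0]]' >/dev/null; python3 tilt.py
```

```text
t 20.7 pos [0.5596 0.208  0.1881] yaw_y 0.1 F [-2.8 -3.2  5.7] T [-0.74  0.48 -0.05] w 0.0619 gf 30.0 q6 0.32
row 149 tilt 55 rows at 20,50,60,70,80,90,100 [128. 144. 154. 166. 179. 193. 208.]
t 21.15 pos [0.5598 0.22   0.1819] yaw_y 0.1 F [-7.1 -0.6 21.2] T [-0.68  1.83 -0.2 ] w 0.0622 gf 30.0 q6 0.33
row 159 tilt 64 rows at 20,50,60,70,80,90,100 [128. 144. 154. 166. 179. 193. 208.]
```

```bash
python3 -m jog '[[255,[0,3,0],0],[255,[0,6,0],0],[255,[0,6,0],0]]' >/dev/null; python3 tilt.py
python3 -m jog '[[255,[0,3,-1],0],[255,[0,6,-2],0],[255,[0,6,-2],0]]' >/dev/null; python3 tilt.py
```

```text
t 21.5 pos [0.5599 0.2254 0.1814] yaw_y 0.1 F [-0.4 -4.6  8.2] T [-1.25  0.33 -0.  ] w 0.0615 gf 30.0 q6 0.34
row 161 tilt 66 rows at 20,50,60,70,80,90,100 [128. 144. 154. 166. 179. 193. 208.]
t 21.85 pos [0.56   0.2314 0.1793] yaw_y 0.1 F [ 0.2 -3.9  6.1] T [-1.29  0.08  0.01] w 0.0621 gf 30.0 q6 0.35
row 166 tilt 70 rows at 20,50,60,70,80,90,100 [128. 144. 154. 166. 179. 193. 208.]
```

```bash
python3 -m jog '[[255,[0,3,-2],0],[255,[0,6,-4],0],[255,[0,6,-4],0]]' >/dev/null; python3 tilt.py
python3 -m jog '[[255,[0,3,-2],0],[255,[0,6,-4],0],[255,[0,6,-4],0]]' >/dev/null; python3 tilt.py
python3 -m jog '[[255,[0,3,-2],0],[255,[0,6,-4],0],[255,[0,6,-4],0]]' >/dev/null; python3 tilt.py
```

```text
t 22.2 pos [0.56   0.2375 0.1752] yaw_y 0.1 F [ 0.2 -4.   4.3] T [-0.95  0.02 -0.  ] w 0.0617 gf 30.0 q6 0.36
row 173 tilt 75 rows at 20,50,60,70,80,90,100 [128. 144. 154. 166. 179. 193. 208.]
t 22.55 pos [0.5601 0.2436 0.1713] yaw_y 0.1 F [ 0.9 -2.5  4.2] T [-0.78 -0.07  0.05] w 0.0618 gf 30.0 q6 0.37
row 179 tilt 80 rows at 20,50,60,70,80,90,100 [128. 144. 154. 166. 179. 193. 208.]
t 22.9 pos [0.5612 0.2495 0.1691] yaw_y 0.1 F [ -2.1 -10.   25.3] T [-1.85  0.88  0.  ] w 0.0617 gf 30.0 q6 0.38
row 183 tilt 83 rows at 20,50,60,70,80,90,100 [128. 144. 154. 166. 179. 193. 208.]
```

```bash
python3 - <<'E'
from h import *
w=cam("wrist");s=cam("scene"); c=cv2.resize(s["img"][160:260,310:430],(480,400),interpolation=2)
cv2.imwrite("pics/v7.png",np.hstack([c,w["img"][:,150:470]]))
E
```

```text
(no output)
```

View pics/v7.png

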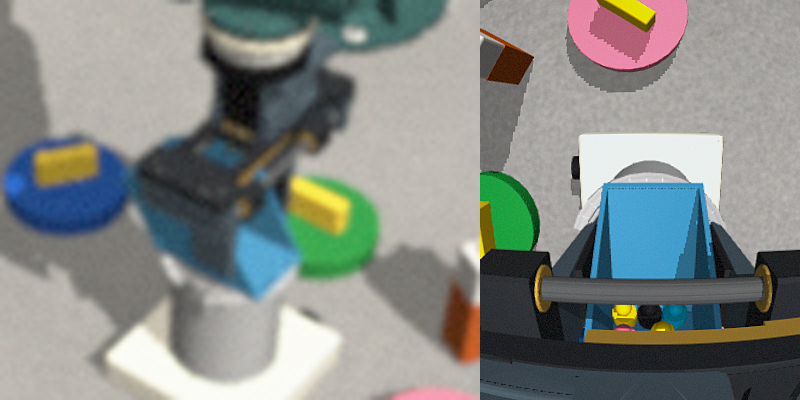

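```bash
python3 -m jog '[[255,[0,0,3],0],[255,[0,2,4],0],[255,[0,4,4],0],[255,[0,4,4],0]]' >/dev/null; python3 tilt.py
python3 -m jog '[[255,[0,3,0],0],[255,[0,6,0],0],[255,[0,6,0],0]]' >/dev/null; python3 tilt.py
```

```text
t 23.45 pos [0.559  0.2536 0.1697] yaw_y 0.0 F [ 0.1 -0.2 -2.3] T [ 0.02  0.06 -0.03] w 0.0617 gf 30.0 q6 0.39
row 183 tilt 83 rows at 20,50,60,70,80,90,100 [128. 144. 154. 166. 179. 194. 208.]
t 23.8 pos [0.5592 0.2597 0.1699] yaw_y 0.0 F [ 0.3  0.1 -1.9] T [-0.04  0.05  0.02] w 0.0617 gf 30.0 q6 0.4
row 183 tilt 83 rows at 20,50,60,70,80,90,100 [128. 144. 154. 166. 180. 194. 208.]
```

```bash
python3 - <<'E'
from h import *
w=cam("wrist"); st(); print(w["position"])
m=hsv(w,(92,50,40),(114,255,255),[330,230,80,130])
def pt(uv,x):
    v=ray(w,uv); p=np.array(w["position"]); q=p+v*(x-p[0])/v[0]; return q
for r in range(180,345,12):
    c=np.where(m[r]>0)[0]
    if len(c)<20: continue
    l,rr=c[0],c[-1]; vl=ray(w,(l,r)); vr=ray(w,(rr,r))
    # common depth k such that x difference = 62mm
    k=.062/abs(vl[0]-vr[0]); P=np.array(w["position"])+k*(vl+vr)/2
    print(r,l,rr,"mid",np.round(P,4))
E
```

```text
t 23.9 pos [0.5592 0.2594 0.1699] yaw_y 0.0 F [ 0.9  0.1 -2.7] T [0.04 0.07 0.04] w 0.0619 gf 30.0 q6 0.4
[0.55950514 0.34023362 0.32200107]
192 272 373 mid [0.5592 0.2913 0.14  ]
204 270 376 mid [0.5596 0.2869 0.1507]
216 268 377 mid [0.5593 0.2819 0.1576]
228 266 380 mid [0.5596 0.2784 0.1672]
240 265 381 mid [0.5596 0.2734 0.1722]
252 263 383 mid [0.5596 0.2699 0.1797]
264 261 384 mid [0.5593 0.2661 0.1857]
276 260 386 mid [0.5596 0.2625 0.1916]
```

```bash
cat > fit.py <<'E'
from h import *
def fit():
    w=cam("wrist"); p=sensors.read_state()["position"]
    m=hsv(w,(92,50,40),(114,255,255),[330,230,80,130])
    rows=np.where((m[:,300:350]>0).sum(1)>25)[0]; top=rows[0]; A=[]
    for r in range(top+4,min(top+90,285),6):
        c=np.where(m[r]>0)[0]; vl=ray(w,(c[0],r)); vr=ray(w,(c[-1],r)); k=.062/abs(vl[0]-vr[0]); A.append((np.array(w["position"])+k*(vl+vr)/2)[1:])
    A=np.array(A); c=A.mean(0); d=np.linalg.svd(A-c)[2][0]; d*=np.sign(d[1])
    v=ray(w,(323,top)); P=np.array(w["position"])[1:]; k=np.linalg.solve(np.c_[v[1:],-d],c-P)[0]; L=P+k*v[1:]
    th=np.degrees(np.arctan2(d[1],-d[0])); a=np.radians(th); X,Z=-(L[0]-p[1]),L[1]-p[2]
    print("top",top,"lip YZ",np.round(L,4),"theta",th.round(1),"lip rel pivot local",np.round([X*np.cos(a)+Z*np.sin(a),-X*np.sin(a)+Z*np.cos(a)],4))
    return w
if __name__=="__main__": st(); fit()
E
python3 fit.py
python3 -m jog '[[255,[0,0,6],0],[255,[0,-10,6],0],[255,[0,-20,6],0],[255,[0,-29,6],0],[255,[0,-29,3],0],[255,[0,-29,0],0],[255,[0,-29,-2],0],[255,[0,-29,-2],0]]' >/dev/null; python3 fit.py
```

```text
t 23.9 pos [0.5592 0.2594 0.1699] yaw_y 0.0 F [ 0.9  0.1 -2.7] T [0.04 0.07 0.04] w 0.0619 gf 30.0 q6 0.4
top 182 lip YZ [0.296 0.134] theta 59.9 lip rel pivot local [-0.0494  0.0137]
t 24.75 pos [0.5593 0.2305 0.1684] yaw_y 0.0 F [-4.9 -1.9 11. ] T [-0.69  0.92 -0.19] w 0.0617 gf 30.0 q6 0.35
top 183 lip YZ [0.2672 0.1357] theta 58.0 lip rel pivot local [-0.0472  0.0138]
```

```bash
python3 -m jog '[[255,[0,-1,-1],0],[255,[0,-2,-2],0],[255,[0,-2,-3],0],[255,[0,-2,-3],0]]' >/dev/null; python3 fit.py
python3 -m jog '[[255,[0,1,-1],0],[255,[0,2,-2],0],[255,[0,2,-3],0],[255,[0,2,-3],0]]' >/dev/null; python3 fit.py
```

```text
t 25.2 pos [0.5599 0.23   0.1672] yaw_y -0.0 F [-13.1   8.8  29.6] T [ 0.93  2.52 -0.34] w 0.0616 gf 30.0 q6 0.35
top 184 lip YZ [0.2665 0.1357] theta 58.6 lip rel pivot local [-0.0459  0.0147]
t 25.65 pos [0.5599 0.2317 0.164 ] yaw_y -0.0 F [-10.4   5.4  25.8] T [ 0.33  2.06 -0.27] w 0.0622 gf 30.0 q6 0.35
top 186 lip YZ [0.2635 0.119 ] theta 82.3 lip rel pivot local [-0.0488  0.0255]
```

```bash
python3 -m jog '[[255,[0,2,1],0],[255,[0,4,1],0],[255,[0,6,1],0],[255,[0,6,1],0]]' >/dev/null; python3 fit.py
python3 -m jog '[[255,[0,2,0],0],[255,[0,4,0],0],[255,[0,6,0],0],[255,[0,6,0],0]]' >/dev/null; python3 fit.py
```

```text
t 26.1 pos [0.5594 0.236  0.1634] yaw_y 0.1 F [-3.1 -8.5 12.1] T [-1.94  0.73  0.12] w 0.062 gf 30.0 q6 0.36
top 188 lip YZ [0.2693 0.1301] theta 63.4 lip rel pivot local [-0.0447  0.0149]
t 26.55 pos [0.559  0.2405 0.163 ] yaw_y 0.1 F [ -3.3 -22.4  12.3] T [-4.18  0.6  -0.08] w 0.0621 gf 30.0 q6 0.37Traceback (most recent call last):
  File "fit.py", line 13, in <module>
    if __name__=="__main__": st(); fit()
                                   ~~~^^
  File "fit.py", line 7, in fit
    c=np.where(m[r]>0)[0]; vl=ray(w,(c[0],r)); vr=ray(w,(c[-1],r)); k=.062/abs(vl[0]-vr[0]); A.append((np.array(w["position"])+k*(vl+vr)/2)[1:])
                                     ~^^^
IndexError: index 0 is out of bounds for axis 0 with size 0
```

```bash
sed -i 's/c=np.where(m\[r\]>0)\[0\]; vl/c=np.where(m[r]>0)[0]\n        if len(c)<40: continue\n        vl/' fit.py
python3 -m jog '[[255,[0,2,1],0],[255,[0,4,1.5],0],[255,[0,4,1.5],0]]' >/dev/null; python3 fit.py
python3 -m jog '[[255,[0,2,1],0],[255,[0,4,1],0],[255,[0,4,1],0]]' >/dev/null; python3 fit.py
```

```text
t 26.9 pos [0.5589 0.2446 0.1643] yaw_y 0.1 F [ -1.  -20.9   9.1] T [-3.86  0.4  -0.07] w 0.0621 gf 30.0 q6 0.38
top 198 lip YZ [0.269  0.1226] theta 73.1 lip rel pivot local [-0.0469  0.0113]
t 27.25 pos [0.5589 0.2487 0.1653] yaw_y 0.1 F [ -1.7 -18.7   8.7] T [-3.86  0.41 -0.09] w 0.0619 gf 30.0 q6 0.38
top 204 lip YZ [0.2683 0.1214] theta 76.9 lip rel pivot local [-0.0471  0.0092]
```

```bash
python3 -m jog '[[255,[0,2,0.5],0],[255,[0,4,1],0],[255,[0,6,1],0],[255,[0,6,1],0]]' >/dev/null; python3 fit.py
python3 -m jog '[[255,[0,2,0.5],0],[255,[0,4,1],0],[255,[0,6,1],0],[255,[0,6,1],0]]' >/dev/null; python3 fit.py
```

```text
t 27.7 pos [0.5589 0.2543 0.1663] yaw_y 0.1 F [ -2.  -23.1  10.3] T [-4.49  0.42 -0.13] w 0.0618 gf 30.0 q6 0.39
top 212 lip YZ [0.2678 0.1209] theta 80.5 lip rel pivot local [-0.047   0.0058]
t 28.15 pos [0.5589 0.2597 0.1677] yaw_y 0.1 F [ -3.9 -29.6  17. ] T [-5.98  0.73 -0.15] w 0.0621 gf 30.0 q6 0.4
top 218 lip YZ [0.2658 0.1142] theta 85.9 lip rel pivot local [-0.0537  0.0023]
```

```bash
python3 -m jog '[[255,[0,1,1],0],[255,[0,3,2],0],[255,[0,5,3],0],[255,[0,5,3],0]]' >/dev/null; python3 fit.py
python3 -m jog '[[255,[0,2,1],0],[255,[0,4,2],0],[255,[0,6,3],0],[255,[0,6,3],0]]' >/dev/null; python3 fit.py
python3 - <<'E'
from h import *
w=cam("wrist");s=cam("scene"); c=cv2.resize(s["img"][160:260,310:430],(480,400),interpolation=2)
cv2.imwrite("pics/v8.png",np.hstack([c,w["img"][:,150:470]]))
E
```

```text
t 28.6 pos [0.5588 0.2651 0.1698] yaw_y 0.1 F [  1.6 -22.5   3.9] T [-4.55 -0.07 -0.23] w 0.0624 gf 30.0 q6 0.41
top 226 lip YZ [0.2662 0.1187] theta 86.8 lip rel pivot local [-0.0511 -0.0018]
t 29.05 pos [0.5586 0.2718 0.1722] yaw_y 0.1 F [  2.1 -14.6  -5.4] T [-2.98 -0.44 -0.03] w 0.0621 gf 30.0 q6 0.42
top 245 lip YZ [0.2968 0.2038] theta 126.3 lip rel pivot local [0.0403 0.0014]
```

View pics/v8.png

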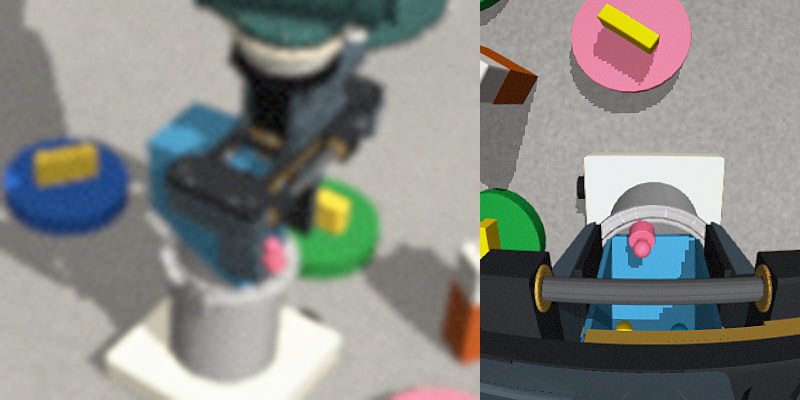

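```bash
python3 -m jog '[[255,[0,-5,4],0],[255,[0,-12,8],0],[255,[0,-18,9],0],[255,[0,-8,9],0],[255,[0,-18,9],0],[255,[0,-8,9],0],[255,[0,-18,9],0],[255,[0,-14,9],0]]' >/dev/null; python3 fit.py
python3 - <<'E'
from h import *
w=cam("wrist","w9"); h=cv2.cvtColor(w["img"],cv2.COLOR_BGR2HSV)[190:340,240:410]
for n,lo,hi in (("pink",(160,90,90),(178,255,255)),("yel",(20,120,120),(34,255,255)),("cyan",(86,140,80),(95,255,255)),("black",(0,0,0),(180,255,35))):
    m=cv2.inRange(h,lo,hi); k,l,s,c=cv2.connectedComponentsWithStats(m); print(n,[(s[i,4],(c[i]+[240,190]).round().tolist()) for i in range(1,k) if s[i,4]>8])
E
```

```text
t 30.0 pos [0.559  0.2586 0.1823] yaw_y -0.0 F [-0.2  0.2 -2.1] T [-0.04  0.07 -0.02] w 0.0618 gf 30.0 q6 0.4
top 233 lip YZ [0.2568 0.1366] theta 84.7 lip rel pivot local [-0.0454 -0.0069]
pink [(np.int32(367), [314.0, 208.0])]
yel [(np.int32(806), [327.0, 256.0]), (np.int32(1427), [335.0, 335.0])]
cyan [(np.int32(47), [289.0, 247.0]), (np.int32(68), [294.0, 263.0])]
black [(np.int32(811), [261.0, 255.0]), (np.int32(839), [385.0, 255.0]), (np.int32(549), [351.0, 264.0]), (np.int32(13), [400.0, 275.0]), (np.int32(36), [246.0, 307.0]), (np.int32(80), [253.0, 313.0]), (np.int32(83), [392.0, 310.0]), (np.int32(22), [242.0, 314.0]), (np.int32(17), [393.0, 322.0])]
```

```bash
cat > col.py <<'E'
from h import *
import sys
w=cam("wrist",sys.argv[1] if len(sys.argv)>1 else None); h=cv2.cvtColor(w["img"],cv2.COLOR_BGR2HSV)[190:340,265:385]
for n,lo,hi in (("pink",(160,90,90),(178,255,255)),("yel",(20,120,120),(34,255,255)),("cyan",(86,140,80),(95,255,255)),("black",(0,0,0),(180,255,35))):
    m=cv2.inRange(h,lo,hi); k,l,s,c=cv2.connectedComponentsWithStats(m); print(n,[(int(s[i,4]),(c[i]+[265,190]).round().tolist()) for i in range(1,k) if s[i,4]>8])
E
python3 -m jog '[[255,[0,0,-6],0],[255,[0,-15,-4],0],[255,[0,4,-6],0],[255,[0,-15,-4],0],[255,[0,4,-6],0],[255,[0,-15,-4],0],[255,[0,4,-6],0],[255,[0,4,-6],0]]' >/dev/null; python3 fit.py; python3 col.py
python3 -m jog '[[255,[0,5,0],0],[255,[0,9,0],0],[255,[0,12,0],0],[255,[0,12,0],0]]' >/dev/null; python3 fit.py; python3 col.py
```

```text
t 30.9 pos [0.5593 0.264  0.1764] yaw_y 0.0 F [-0.5 -0.  -1.2] T [-0.04  0.04 -0.01] w 0.0617 gf 30.0 q6 0.4
top 233 lip YZ [0.2961 0.2119] theta 125.6 lip rel pivot local [0.0478 0.0057]
pink [(435, [308.0, 223.0])]
yel [(1052, [325.0, 335.0])]
cyan []
black [(10, [322.0, 210.0]), (292, [268.0, 248.0]), (450, [380.0, 250.0])]
t 31.4 pos [0.5588 0.2735 0.1763] yaw_y 0.1 F [ -1.6 -18.9   5.6] T [-4.    0.4  -0.02] w 0.0613 gf 30.0 q6 0.42
top 236 lip YZ [0.2693 0.1308] theta 87.2 lip rel pivot local [-0.0452 -0.0063]
pink [(256, [313.0, 230.0])]
yel [(1067, [325.0, 335.0])]
cyan []
black [(304, [268.0, 249.0]), (462, [380.0, 250.0])]
```

```bash
python3 -m jog '[[255,[0,-14,2],0],[255,[0,4,0],0],[255,[0,-14,2],0],[255,[0,4,0],0],[255,[0,-14,2],0],[255,[0,-14,2],0]]' >/dev/null; python3 - <<'E'
from h import *
f=[]
for i in range(12): cam("wrist"); f.append(sensors.read_state()["wrist_force"])
print(np.mean(f,0),np.std(f,0))
s=cam("scene");w=cam("wrist"); c=cv2.resize(s["img"][160:260,310:430],(480,400),interpolation=2)
cv2.imwrite("pics/v9.png",np.hstack([c,w["img"][:,150:470]]))
E
python3 fit.py; python3 col.py
```

```text
[ 0.02823802  0.19494406 -0.96612242] [0.46062313 0.47574588 0.58884897]
t 32.8 pos [0.5592 0.2613 0.1784] yaw_y 0.0 F [ 0.  -0.4  0.1] T [-0.03  0.01 -0.01] w 0.0621 gf 30.0 q6 0.4
top 242 lip YZ [0.2529 0.1332] theta 87.9 lip rel pivot local [-0.0449 -0.01  ]
pink [(443, [307.0, 221.0])]
yel [(1065, [325.0, 335.0])]
cyan []
black [(14, [322.0, 206.0]), (340, [268.0, 250.0]), (510, [379.0, 252.0])]
```

```bash
python3 -m jog '[[255,[0,0,30],0],[255,[0,0,65],0],[255,[0,-40,90],0],[255,[-10,-85,90],0],[255,[-20,-130,90],0],[255,[-35,-175,90],0],[255,[-50,-220,90],0],[255,[-59,-265,90],0]]' >/dev/null; python3 fit.py
python3 -m jog '[[255,[0,-45,0],0],[255,[0,-90,0],0],[255,[0,-135,-40],0],[255,[0,-146,-85],0],[255,[0,-146,-130],0],[255,[0,-146,-170],0],[255,[0,-146,-200],0],[255,[0,-146,-200],0]]' >/dev/null; python3 fit.py
python3 - <<'E'
from h import *
cam("scene","s10");cam("top","t10")
E
```

```text
t 33.7 pos [ 0.499  -0.0052  0.2685] yaw_y 0.0 F [ 1.3 -0.4 -1. ] T [-0.03 -0.02  0.03] w 0.0617 gf 30.0 q6 -0.06
top 134 lip YZ [0.0629 0.2536] theta 114.2 lip rel pivot local [0.0162 0.0722]
t 34.55 pos [ 0.4979 -0.149   0.0651] yaw_y 0.0 F [-0.6  0.2 -1.1] T [-0.05  0.1   0.05] w 0.0617 gf 30.0 q6 -0.34
top 242 lip YZ [-0.1594  0.0153] theta 90.8 lip rel pivot local [-0.0522 -0.0093]
```

```bash
python3 - <<'E'
from h import *
w=cam("wrist","w10"); s=cv2.imread("pics/s10.png")
# pot interior in the scene
h=cv2.cvtColor(s,cv2.COLOR_BGR2HSV)[195:245,345:390]
for n,lo,hi in (("pink",(150,70,70),(179,255,255)),("yel",(20,100,100),(34,255,255)),("cyan",(86,100,80),(105,255,255)),("black",(0,0,0),(180,255,45))):
    m=cv2.inRange(h,lo,hi); k,l,q,c=cv2.connectedComponentsWithStats(m); print(n,[(int(q[i,4]),(c[i]+[345,195]).round().tolist()) for i in range(1,k) if q[i,4]>2])
cv2.imwrite("pics/v11.png",np.vstack([np.hstack([cv2.resize(s[185:260,335:410],(300,300),interpolation=2),cv2.resize(s[130:230,235:335],(300,300),interpolation=2)]),cv2.resize(w["img"],(600,300))[:300]]))
E
```

```text
pink []
yel [(81, [385.0, 209.0])]
cyan []
black []
```

View pics/v11.png

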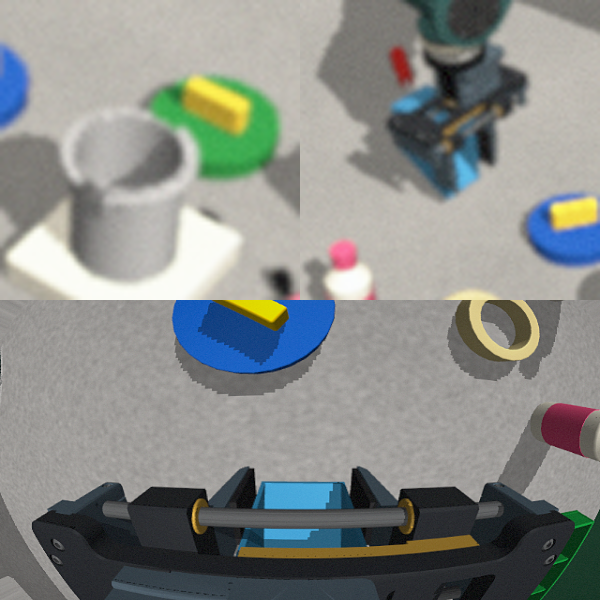

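```bash
python3 - <<'E'
from h import *
for n,a,b in (("scene","scene0","s10"),("top","top0","t10")):
    A=cv2.imread(f"pics/{a}.png");B=cv2.imread(f"pics/{b}.png")
    d=(cv2.absdiff(cv2.GaussianBlur(A,(3,3),0),cv2.GaussianBlur(B,(3,3),0)).max(2)>45).astype(np.uint8)
    k,l,q,c=cv2.connectedComponentsWithStats(d)
    D=cam(n)
    for i in range(1,k):
        if q[i,4]>5: print(n,c[i].round().tolist(),q[i].tolist(),"bgr",B[l==i].mean(0).round().tolist(),"was",A[l==i].mean(0).round().tolist(),onz(D,c[i],.01)[:2].round(3))
t=cv2.imread("pics/t10.png"); D=cam("top"); print("pot px",proj(D,[[.559,.24,.135],[.559,.24,.034]]))
h=cv2.cvtColor(t,cv2.COLOR_BGR2HSV)
for nme,lo,hi in (("pink",(150,70,70),(179,255,255)),("yel",(18,100,100),(34,255,255)),("cyan",(86,100,80),(105,255,255)),("black",(0,0,0),(180,255,45))):
    m=cv2.inRange(h,lo,hi)[172:200,264:294]; k,l,q,c=cv2.connectedComponentsWithStats(m); print(nme,[(int(q[i,4]),(c[i]+[264,172]).round().tolist()) for i in range(1,k) if q[i,4]>1])
E
```

```text
scene [297.0, 103.0] [242, 0, 124, 209, 9543] bgr [95.0, 97.0, 79.0] was [120.0, 131.0, 143.0] [-0.113 -0.669]
scene [513.0, 75.0] [379, 0, 239, 218, 18311] bgr [100.0, 117.0, 125.0] was [64.0, 69.0, 58.0] [-1.196  0.143]
scene [418.0, 56.0] [417, 55, 3, 4, 10] bgr [91.0, 93.0, 60.0] was [42.0, 44.0, 26.0] [-1.145 -0.478]
scene [417.0, 65.0] [416, 62, 4, 6, 19] bgr [90.0, 93.0, 59.0] was [41.0, 42.0, 42.0] [-1.008 -0.411]
scene [385.0, 82.0] [377, 73, 16, 22, 162] bgr [50.0, 52.0, 33.0] was [106.0, 103.0, 80.0] [-0.642 -0.431]
scene [370.0, 100.0] [364, 84, 14, 29, 176] bgr [48.0, 72.0, 102.0] was [28.0, 30.0, 32.0] [-0.39  -0.372]
scene [446.0, 102.0] [430, 88, 28, 25, 398] bgr [64.0, 67.0, 61.0] was [149.0, 167.0, 167.0] [-0.607 -0.021]
scene [344.0, 109.0] [317, 96, 57, 29, 560] bgr [175.0, 182.0, 186.0] was [114.0, 119.0, 122.0] [-0.213 -0.422]
scene [432.0, 118.0] [422, 100, 26, 31, 387] bgr [74.0, 78.0, 63.0] was [130.0, 153.0, 163.0] [-0.396  0.001]
scene [416.0, 115.0] [407, 103, 16, 22, 151] bgr [42.0, 44.0, 29.0] was [60.0, 80.0, 102.0] [-0.381 -0.08 ]
scene [346.0, 143.0] 
[... 3131 characters left out ...]
 121.0] was [159.0, 165.0, 167.0] [-0.024 -0.656]
top [320.0, 354.0] [318, 352, 5, 6, 17] bgr [93.0, 97.0, 63.0] was [48.0, 49.0, 31.0] [-0.052  0.1  ]
top [514.0, 387.0] [471, 372, 81, 28, 1752] bgr [164.0, 170.0, 172.0] was [105.0, 108.0, 109.0] [-0.178 -0.6  ]
top [397.0, 398.0] [394, 397, 8, 3, 17] bgr [165.0, 171.0, 173.0] was [105.0, 109.0, 110.0] [-0.212 -0.174]
top [449.0, 398.0] [445, 397, 9, 3, 22] bgr [168.0, 174.0, 176.0] was [107.0, 111.0, 112.0] [-0.214 -0.363]
pot px [[277.08086841 184.6816807 ]
 [280.20128856 187.21670985]]
pink [(29, [280.0, 191.0])]
yel [(8, [272.0, 185.0]), (12, [273.0, 193.0])]
cyan [(18, [283.0, 183.0]), (16, [277.0, 194.0])]
black [(15, [271.0, 189.0])]
```

```bash
python3 -m jog '[[255,[0,0,-6],0],[255,[0,0,-12],0],[255,[0,-3,-15],0],[255,[0,-6,-17],0],[255,[0,-6,-17],0]]' >/dev/null; python3 fit.py
python3 -m jog '[[255,[0,-8,-1],0],[255,[0,-16,-2],0],[255,[0,-24,-3],0],[255,[0,-32,-4],0],[255,[0,-32,-4],0]]' >/dev/null; python3 fit.py
```

```text
t 35.4 pos [ 0.5    -0.1561  0.051 ] yaw_y -0.0 F [ 0.2  0.1 -0.9] T [-0.04  0.01  0.04] w 0.0618 gf 30.0 q6 -0.35
top 242 lip YZ [-0.1666  0.0012] theta 90.9 lip rel pivot local [-0.0502 -0.0098]
t 35.95 pos [ 0.5002 -0.1889  0.0473] yaw_y -0.1 F [ 0.3  0.3 -0.7] T [-0.12  0.06  0.02] w 0.0621 gf 30.0 q6 -0.4
top 242 lip YZ [-0.1996 -0.003 ] theta 91.6 lip rel pivot local [-0.0507 -0.0099]
```

```bash
python3 -m jog '[[255,[0,-6,-2],0],[255,[0,-12,-4],0],[255,[0,-18,-5],0],[255,[0,-24,-6],0],[255,[0,-24,-6],0]]' >/dev/null; python3 fit.py
```

```text
t 36.5 pos [ 0.5009 -0.2125  0.0421] yaw_y 0.0 F [-2.7 -2.3 11.8] T [-0.46  0.5   0.02] w 0.0616 gf 30.0 q6 -0.44
top 230 lip YZ [-2.106e-01  2.000e-04] theta 80.0 lip rel pivot local [-0.0416 -0.0054]
```

```bash
python3 -m jog '[[255,[0,-4,-1],0],[255,[0,-8,-2],0],[255,[0,-12,-3],0],[255,[0,-16,-4],0],[255,[0,-16,-5],0]]' >/dev/null; python3 fit.py
python3 -m jog '[[255,[0,-3,-1],0],[255,[0,-6,-2],0],[255,[0,-6,-3],0],[255,[0,-6,-3],0]]' >/dev/null; python3 fit.py
```

```text
t 37.05 pos [ 0.5011 -0.2283  0.0379] yaw_y 0.0 F [-10.5   3.   47.2] T [1.27 2.35 0.09] w 0.0616 gf 30.0 q6 -0.47
top 216 lip YZ [-2.149e-01 -2.000e-04] theta 71.0 lip rel pivot local [-0.0405  0.0002]
t 37.5 pos [ 0.5011 -0.2344  0.0353] yaw_y 0.0 F [-9.4  1.6 38.8] T [1.12 1.99 0.04] w 0.062 gf 30.0 q6 -0.48
top 209 lip YZ [-0.1892  0.0793] theta 126.1 lip rel pivot local [0.0621 0.0106]
```

```bash
python3 -m jog '[[255,[0,0,1],0],[0,[0,0,1],0],[0,[0,0,1],0],[0,[0,0,1],0],[0,[0,0,1],0],[0,[0,0,40],0],[0,[0,0,90],0],[0,[0,0,140],0]]' >/dev/null; python3 chk.py
python3 -m jog '[[0,[0,50,35],0],[0,[0,100,35],0],[0,[0,150,35],0],[0,[0,200,35],0],[0,[0,250,35],0],[0,[0,300,35],0],[0,[0,350,35],0],[0,[0,400,35],0]]' >/dev/null
python3 -m jog '[[0,[0,45,0],0],[0,[0,90,0],0],[0,[0,130,0],0],[0,[0,130,0],0]]' >/dev/null; python3 chk.py
python3 - <<'E'
from h import *
import pickle
w=cam("wrist","w12");t=cam("top","t12");s=cam("scene","s12")
pickle.dump((w,t,s),open("f12.pkl","wb"))
for D in (w,t,s):
    for n in ("spare_tank","cup","plug1_c","cap"):
        print(D["n"],n,[(np.round(r["box"]).tolist(),round(r["confidence"],2),onz(D,r["box"][:2],.02 if n!="spare_tank" else .1)[:2].round(3).tolist()) for r in vision.regions_of(D["n"],n)])
print("plug proj",proj(w,[[.497,.352,.012]]),w["position"])
h=cv2.cvtColor(w["img"],cv2.COLOR_BGR2HSV); u,v=proj(w,[[.497,.352,.012]])[0].astype(int)
m=cv2.inRange(h,(0,0,0),(180,255,60)); k,l,q,c=cv2.connectedComponentsWithStats(m)
for i in range(1,k):
    if 30<q[i,4]<3000 and np.hypot(*(c[i]-[u,v]))<60: print(c[i],q[i],onz(w,c[i],.01))
E
```

```text
t 38.35 pos [ 0.4997 -0.2336  0.1747] yaw_y 0.0 F [ 1.1 -0.1 -0.1] T [-0.11  0.05  0.02] w 0.0913 gf 0.0 q6 -0.48
t 39.55 pos [0.5002 0.2907 0.2086] yaw_y 0.2 F [ 0.5 -1.  -1. ] T [-0.1   0.03  0.01] w 0.0913 gf 0.0 q6 0.48
wrist spare_tank []
wrist cup []
wrist plug1_c [([320.0, 128.0, 21.0, 20.0], 0.8, [0.497, 0.353])]
wrist cap [([200.0, 13.0, 79.0, 26.0], 0.97, [0.359, 0.494]), ([223.0, 240.0, 91.0, 83.0], 0.7, [0.376, 0.217]), ([357.0, 60.0, 106.0, 103.0], 0.63, [0.537, 0.429]), ([290.0, 340.0, 46.0, 10.0], 0.61, [0.455, 0.058])]
top spare_tank [([230.0, 239.0, 9.0, 14.0], 0.58, [0.372, 0.411]), ([341.0, 158.0, 26.0, 21.0], 0.48, [0.654, 0.016])]
top cup [([421.0, 200.0, 39.0, 21.0], 0.64, [0.506, -0.282]), ([284.0, 186.0, 37.0, 41.0], 0.62, [0.565, 0.229])]
top plug1_c [([345.0, 213.0, 31.0, 32.0], 0.16, [0.46, 0.0])]
top cap [([295.0, 235.0, 25.0, 31.0], 0.92, [0.383, 0.188]), ([200.0, 240.0, 32.0, 34.0], 0.83, [0.368, 0.54]), ([191.0, 182.0, 34.0, 34.0], 0.74, [0.584, 0.573]), ([346.0, 212.0, 32.0, 33.0], 0.6, [0.464, -0.002]), ([224.0, 193.0, 27.0, 22.0], 0.6, [0.541, 0.45])]
scene spare_tank [([435.0, 234.0, 33.0, 39.0], 0.59, [0.446, 0.416]), ([289.0, 236.0, 26.0, 20.0], 0.57, [0.731, 0.062])]
scene cup [([265.0, 181.0, 33.0, 30.0], 0.85, [0.504, -0.289])]
scene plug1_c []
scene cap [([481.0, 255.0, 36.0, 30.0], 0.98, [0.362, 0.55]), ([325.0, 207.0, 29.0, 22.0], 0.9, [0.48, 0.005]), ([456.0, 315.0, 43.0, 42.0], 0.87, [0.617, 0.579]), ([419.0, 274.0, 40.0, 34.0], 0.78, [0.549, 0.43]), ([387.0, 217.0, 32.0, 25.0], 0.59, [0.388, 0.217])]
plug proj [[319.81117451 127.96038818]] [0.5001648  0.37130782 0.360773  ]
[320.2107438  125.21487603] [310 115  22  22 242] [0.49742221 0.35500805 0.01      ]
```

```bash
python3 - <<'E'
from h import *
import pickle
w,t,s=pickle.load(open("f12.pkl","rb"))
g=w["img"].max(2)[108:146,302:340]; 
for r in g[::2,::2]: print(" ".join("%3d"%x for x in r))
for D,(u,v) in ((s,(404,255)),):
    g=D["img"].max(2)[v-7:v+8,u-7:u+8]
    for r in g: print(" ".join("%3d"%x for x in r))
print(proj(s,[[.497,.354,.0],[.497,.354,.026]]))
E
```

```text
164 165 132 100 105 108 105 106 108 109 111 108 108 105 109 102  94 133 164
166 163 147 121 107 107 106 103 104 105 108 106 103 104 104 104 106 112 111
164 159 159 169 111 109 107 102 104 107 108 104 110 109 105 103 104 108 106
153 157 159 172 182  98 105 103 107 107 106  97  66  91 122 107 109 107 108
154 155 160 161 166 159 164 105 111 111  90  34  32  22  61 115 113 115 109
154 154 162 159 159 158 168 127 111 110  48  26  37  28  21 121 110 111 109
164 165 158 155 160 163 164  14 124 111  28  23  34  24  23 117 111 112 110
162 161 161 152 158 148  17  20  33  31  34  25  12   3  74 107 106 115 110
158 163 163 156 140  42  16  34  25  38  27  18  98  97 111 103 111 111 111
162 161 162 161  27  21  34  34  32  37  28  72 120 130 132 128 110 109 109
164 169 166 170  57  24  34  21  42  24  28  18  58 156 163 161 173 104 107
162 164 174 171 115  46  29  17  39  28  29   5  73 155 157 159 165 150 154
166 167 141 108 117 107  47  20  22  23   0 103 144 165 164 159 164 162 163
159 153 136 108 109 117 113  36  22  12  84 146 170 175 168 169 162 167 164
160 150 133 106 107 111 108 113  65 
[... 602 characters left out ...]
7 134 119 107 106 124 155 180 190 187 187
188 191 177 154 128 105  78  58  53  80 125 164 184 184 183
187 185 181 162 131  99  62  38  28  53  99 155 177 184 183
191 186 185 175 146 109  70  37  28  34  86 144 175 186 186
188 189 190 182 165 130  90  54  30  41  87 143 175 180 176
186 189 191 190 180 153 112  74  48  40  88 135 170 181 187
188 188 192 190 186 166 133 102  70  61  97 149 192 214 226
193 190 188 186 177 163 140 115  97 111 154 206 232 242 246
189 190 186 170 151 140 125 130 149 184 221 241 247 249 249
191 185 176 154 133 125 127 156 204 236 245 248 249 249 249
188 173 152 133 124 126 156 199 236 248 250 249 249 248 248
[[405.11762205 256.35789066]
 [406.04943406 250.95348142]]
```

```bash
python3 - <<'E'
from h import *
import pickle
w,t,s=pickle.load(open("f12.pkl","rb"))
for p in ((112,212),(130,185),(145,190),(125,218)):
    q=np.array(p)*2/3+[150,100]; print(q,onz(t,q,.12).round(3))
h=cv2.imread("pics/top0.png")[218:252,220:256]
hs=cv2.cvtColor(h,cv2.COLOR_BGR2HSV); m=(hs[...,1]<25)&(hs[...,2]>200); pts=np.argwhere(m)[:,::-1]+[220,218]; print(len(pts)); r=cv2.minAreaRect(pts.astype(np.float32)); print(r)
print(np.round([onz(t,q,.12)[:2] for q in cv2.boxPoints(r)],3))
print(onz(w,(317.5,129),.0085).round(4),onz(w,(326.5,119.5),.0085).round(4))
for n,lo,hi in (("pinkdisc",(150,60,120),(179,255,255)),):
    m=hsv(w,lo,hi,[357,60,60,60]); (cx,cy),rad=cv2.minEnclosingCircle(np.argwhere(m)[:,::-1].astype(np.float32)); print(n,cx,cy,rad,onz(w,(cx,cy),.022).round(4))
E
```

```text
[224.66666667 241.33333333] [0.366 0.424 0.12 ]
[236.66666667 223.33333333] [0.428 0.383 0.12 ]
[246.66666667 226.66666667] [0.416 0.348 0.12 ]
[233.33333333 245.33333333] [0.352 0.394 0.12 ]
91
((231.4855499267578, 233.13356018066406), (8.772290229797363, 20.849210739135742), 32.735225677490234)
[[0.373 0.433]
 [0.433 0.394]
 [0.416 0.368]
 [0.356 0.407]]
[0.4944 0.3506 0.0085] [0.5045 0.3615 0.0085]
pinkdisc 355.4980773925781 60.2851676940918 54.055389404296875 [0.5352 0.4278 0.022 ]
```

```bash
python3 -m jog '[[100,[-3,30,-20],8],[100,[-3,50,-60],15],[100,[-3,50,-100],15],[100,[-3,50,-140],15],[100,[-3,50,-140],15]]' >/dev/null; python3 chk.py
python3 -m jog '[[100,[0,0,-20],0],[100,[0,0,-40],0],[100,[0,0,-45],0],[100,[0,0,-45],0]]' >/dev/null; python3 chk.py
```

```text
t 40.8 pos [0.4944 0.3354 0.0639] yaw_y 15.0 F [-1.  -0.6  0.4] T [-0.07  0.08  0.02] w 0.0562 gf 0.0 q6 0.29
t 41.2 pos [0.4976 0.3371 0.0244] yaw_y 15.0 F [-0.4 -0.1  1. ] T [-0.08  0.01 -0.03] w 0.0555 gf 0.0 q6 0.29
```

```bash
python3 -m jog '[[100,[-1,4,0],0],[100,[-1,5,0],0],[200,[-1,5,0],0],[255,[-1,5,0],0],[255,[-1,5,0],0],[255,[-1,5,0],0],[255,[-1,5,0],0],[255,[-1,5,0],0]]' >/dev/null; python3 chk.py
python3 -m jog '[[255,[0,0,0],0],[255,[0,0,0],0]]' >/dev/null; python3 chk.py
```

```text
t 42.0 pos [0.4962 0.3419 0.0234] yaw_y 15.0 F [-0.1 -0.8 -0.1] T [-0.1   0.09  0.01] w 0.0141 gf 28.2 q6 0.3
t 42.2 pos [0.4962 0.3419 0.0234] yaw_y 15.0 F [-1.1  0.6 -0.1] T [-0.01  0.02  0.02] w 0.0145 gf 28.2 q6 0.3
```

```bash
python3 -m jog '[[255,[0,0,30],0],[255,[0,0,80],0],[255,[0,0,130],0],[255,[0,0,160],0],[255,[20,-35,170],0],[255,[40,-70,170],0],[255,[62,-106,170],0],[255,[62,-106,170],0]]' >/dev/null; python3 chk.py
python3 -m jog '[[255,[0,0,-30],0],[255,[0,0,-60],0],[255,[0,0,-60],0],[171,[0,0,-60],0],[171,[0,0,-60],0],[171,[0,0,-60],0],[171,[0,0,0],0],[171,[0,0,30],0]]' >/dev/null; python3 chk.py
python3 -m jog '[[171,[0,-50,0],-8],[171,[-10,-95,0],-15],[171,[-20,-140,0],-15],[171,[-35,-190,0],-15],[171,[-50,-240,0],-15],[100,[-59,-290,0],-15],[0,[-59,-340,0],-15],[0,[-59,-390,0],-15]]' >/dev/null; python3 chk.py
python3 - <<'E'
from h import *
import pickle
t=cam("top","t13"); s=cam("scene","s13")
h=cv2.cvtColor(t["img"],cv2.COLOR_BGR2HSV)
for nme,lo,hi in (("pink",(150,70,70),(179,255,255)),("yel",(18,100,100),(34,255,255)),("cyan",(86,100,80),(105,255,255)),("black",(0,0,0),(180,255,45))):
    m=cv2.inRange(h,lo,hi)[172:200,264:294]; k,l,q,c=cv2.connectedComponentsWithStats(m); print(nme,[(int(q[i,4]),(c[i]+[264,172]).round().tolist()) for i in range(1,k) if q[i,4]>1])
print("old plug spot",s["img"][255,404],t["img"][205,251])
w=cam("wrist","w13"); pickle.dump((w,t,s),open("f13.pkl","wb"))
for D in (w,t,s):print(D["n"],[(np.round(r["box"]).tolist(),round(r["confidence"],2),onz(D,r["box"][:2],.035)[:2].round(3).tolist()) for r in vision.regions_of(D["n"],"cup")])
E
```

```text
t 43.0 pos [0.5601 0.2328 0.1937] yaw_y 14.8 F [-0.3  0.4 -0.3] T [-0.09 -0.    0.  ] w 0.0141 gf 28.1 q6 0.1
t 43.8 pos [0.5582 0.236  0.2256] yaw_y 15.0 F [0.7 0.3 0.4] T [-0.09 -0.02  0.03] w 0.0298 gf 0.0 q6 0.1
t 44.6 pos [ 0.499  -0.151   0.2248] yaw_y 0.0 F [1.7 0.9 1.4] T [-0.04 -0.03  0.02] w 0.0507 gf 0.0 q6 -0.34
pink [(25, [281.0, 191.0])]
yel [(9, [272.0, 185.0]), (15, [273.0, 193.0])]
cyan [(18, [283.0, 183.0]), (14, [277.0, 194.0])]
black [(34, [274.0, 189.0])]
old plug spot [180 187 192] [164 169 171]
wrist [([327.0, 272.0, 53.0, 111.0], 0.68, [0.505, -0.269])]
top []
scene [([267.0, 179.0, 36.0, 30.0], 0.74, [0.503, -0.275])]
```

```bash
python3 - <<'E'
from h import *
import pickle
w,t,s=pickle.load(open("f13.pkl","rb")); print(w["position"])
m=hsv(w,(92,50,40),(114,255,255),[327,272,45,80])
for r in range(200,345,9):
    c=np.where(m[r]>0)[0]
    if len(c)>10:
        vl,vr=ray(w,(c[0],r)),ray(w,(c[-1],r)); k=.062/abs(vl[0]-vr[0]); print(r,c[0],c[-1],(np.array(w["position"])+k*(vl+vr)/2).round(3),"z0",onz(w,((c[0]+c[-1])/2,r),.0)[:2].round(3))
rows=np.where((m[:,310:345]>0).sum(1)>15)[0]; print("rows",rows[0],rows[-1],"lip",onz(w,(327,rows[0]),.001).round(4))
h=cv2.cvtColor(w["img"],cv2.COLOR_BGR2HSV)
for nme,lo,hi in (("pink",(150,90,70),(179,255,255)),("yel",(18,100,100),(34,255,255)),("cyan",(84,140,80),(94,255,255)),("black",(0,0,0),(180,255,30))):
    q=cv2.inRange(h,lo,hi)[205:320,295:365]; print(nme,int((q>0).sum()))
mt=hsv(t,(95,60,40),(112,255,255),[421,200,40,30]); P=np.argwhere(mt)[:,::-1]; r=cv2.minAreaRect(P.astype(np.float32)); print(r,len(P),P.min(0),P.max(0)); print("proj lip/corner/backtop/backbot",[proj(t,[[.505,-.21+a,b]])[0].round(1).tolist() for a,b in ((0,0),(-.094,0),(-.0615,.098),(-.129,.056))])
E
```

```text
[ 0.49985168 -0.07262258  0.37686882]
227 300 348 [ 0.502 -0.22   0.005] z0 [ 0.502 -0.222]
236 299 348 [ 0.501 -0.228  0.017] z0 [ 0.501 -0.235]
245 298 349 [ 0.501 -0.232  0.035] z0 [ 0.501 -0.248]
254 298 350 [ 0.501 -0.239  0.046] z0 [ 0.501 -0.261]
263 298 350 [ 0.501 -0.249  0.05 ] z0 [ 0.501 -0.275]
272 297 350 [ 0.501 -0.255  0.061] z0 [ 0.501 -0.29 ]
rows 219 279 lip [ 0.5054 -0.2105  0.001 ]
pink 0
yel 0
cyan 0
black 0
((436.5, 201.5), (15.0, 3.0), 90.0) 43 [435 194] [438 209]
proj lip/corner/backtop/backbot [[400.7, 200.5], [425.6, 200.2], [422.9, 198.7], [438.8, 199.1]]
```

```bash
python3 -m jog '[[0,[2,-50,0],0],[0,[2,-100,0],0],[0,[2,-153,-30],0],[0,[2,-153,-75],0],[0,[2,-153,-100],0],[0,[2,-153,-100],0]]' >/dev/null; python3 chk.py
```

```text
t 45.5 pos [ 0.4998 -0.2997  0.1202] yaw_y 0.1 F [0.3 1.  0.1] T [-0.06  0.05  0.01] w 0.0915 gf 0.0 q6 -0.58
```

```bash
python3 -m jog '[[0,[0,-5,-20],0],[0,[0,-6,-50],0],[0,[0,-6,-67],0],[0,[0,-6,-67],0],[0,[0,-6,-67],0]]' >/dev/null; python3 chk.py
python3 -m jog '[[255,[0,0,0],0],[255,[0,0,0],0],[255,[0,0,0],0],[255,[0,0,0],0],[255,[0,0,0],0],[255,[0,0,0],0],[255,[0,0,0],0]]' >/dev/null; python3 chk.py
```

```text
t 46.0 pos [ 0.5019 -0.3077  0.0576] yaw_y 0.1 F [ 0.3 -0.  -0.1] T [-0.09  0.09 -0.01] w 0.0911 gf 0.0 q6 -0.59
t 46.7 pos [ 0.5013 -0.3081  0.0568] yaw_y 0.0 F [-0.7  0.8  6.8] T [0.1  0.27 0.04] w 0.0623 gf 30.0 q6 -0.59
```

```bash
python3 -m jog '[[255,[0,-4,-2],0],[255,[0,-9,-3],0],[255,[0,-13,-4],0],[255,[0,-17.5,-5.5],0],[255,[0,-17.5,-5.5],0]]' >/dev/null; python3 chk.py
python3 -m jog '[[255,[0,-5,-3],0],[255,[0,-9,-5.5],0],[255,[0,-13,-8],0],[255,[0,-17,-10.5],0],[255,[0,-17,-10.5],0]]' >/dev/null; python3 chk.py
python3 - <<'E'
from h import *
w=cam("wrist")
m=hsv(w,(92,50,40),(114,255,255),[327,272,45,110])
for r in range(130,345,12):
    c=np.where(m[r]>0)[0]
    if len(c)>10:
        vl,vr=ray(w,(c[0],r)),ray(w,(c[-1],r)); k=.062/abs(vl[0]-vr[0]); print(r,c[0],c[-1],(np.array(w["position"])+k*(vl+vr)/2).round(3))
E
```

```text
t 47.2 pos [ 0.5015 -0.3258  0.0514] yaw_y -0.0 F [-0.9  1.9  8.5] T [0.52 0.19 0.01] w 0.0614 gf 30.0 q6 -0.62
t 47.7 pos [ 0.5015 -0.3428  0.0408] yaw_y -0.0 F [-0.1  1.   6. ] T [ 0.25  0.19 -0.  ] w 0.0619 gf 30.0 q6 -0.64
166 282 371 [ 0.504 -0.3   -0.018]
178 282 371 [ 0.504 -0.308 -0.016]
190 282 371 [ 0.504 -0.316 -0.014]
202 282 371 [ 0.504 -0.324 -0.012]
214 282 371 [ 0.504 -0.332 -0.01 ]
226 282 371 [ 0.504 -0.34  -0.007]
238 282 371 [ 0.504 -0.348 -0.004]
250 282 371 [ 0.504 -0.356 -0.001]
262 282 371 [ 0.504 -0.364  0.003]
274 282 371 [ 0.504 -0.371  0.006]
```

```bash
python3 -m jog '[[255,[0,-4,-4],0],[255,[0,-7,-8],0],[255,[0,-10,-11],0],[255,[0,-12.5,-14],0],[255,[0,-12.5,-14],0]]' >/dev/null; python3 chk.py
cat > rim.py <<'E'
from h import *
w=cam("wrist"); st()
m=hsv(w,(92,50,40),(114,255,255),[327,240,110,120])
for r in range(130,345,14):
    c=np.where(m[r]>0)[0]
    if len(c)>10:
        vl,vr=ray(w,(c[0],r)),ray(w,(c[-1],r)); k=.062/abs(vl[0]-vr[0]); print(r,c[0],c[-1],(np.array(w["position"])+k*(vl+vr)/2).round(3))
E
python3 rim.py
```

```text
t 48.25 pos [ 0.5016 -0.3556  0.0269] yaw_y -0.0 F [-1.  -1.6  4.8] T [-0.21  0.28  0.05] w 0.062 gf 30.0 q6 -0.65
t 48.3 pos [ 0.5016 -0.3556  0.0269] yaw_y 0.0 F [-0.9 -2.6  4.1] T [-0.36  0.28 -0.03] w 0.0621 gf 30.0 q6 -0.65
130 232 414 [ 0.502 -0.281  0.076]
144 231 414 [ 0.502 -0.285  0.077]
158 231 415 [ 0.502 -0.29   0.078]
172 230 415 [ 0.502 -0.294  0.08 ]
186 230 415 [ 0.502 -0.299  0.081]
200 230 416 [ 0.502 -0.303  0.083]
214 230 415 [ 0.502 -0.308  0.084]
228 230 415 [ 0.502 -0.312  0.085]
242 231 415 [ 0.502 -0.317  0.087]
256 231 415 [ 0.502 -0.321  0.088]
270 222 424 [ 0.502 -0.321  0.099]
```

```bash
python3 -m jog '[[255,[0,-3,-2],0],[255,[0,-6,-4],0],[255,[0,-6,-4],0]]' >/dev/null; python3 rim.py
```

```text
t 48.65 pos [ 0.5014 -0.3611  0.0227] yaw_y -0.0 F [-0.4  0.2  4.1] T [ 0.33  0.06 -0.02] w 0.0618 gf 30.0 q6 -0.66
130 227 419 [ 0.502 -0.286  0.077]
144 227 419 [ 0.502 -0.29   0.078]
158 227 419 [ 0.502 -0.295  0.079]
172 226 419 [ 0.502 -0.299  0.08 ]
186 227 419 [ 0.502 -0.304  0.081]
200 227 419 [ 0.502 -0.308  0.082]
214 227 419 [ 0.502 -0.312  0.083]
228 227 418 [ 0.502 -0.317  0.084]
242 228 417 [ 0.502 -0.321  0.085]
256 229 417 [ 0.502 -0.326  0.086]
270 222 424 [ 0.502 -0.327  0.095]
```

```bash
python3 -m jog '[[0,[0,0,0],0],[0,[0,0,0],0],[0,[0,0,0],0],[0,[0,0,0],0],[0,[0,0,20],0],[0,[0,0,60],0],[0,[0,0,110],0],[0,[0,0,160],0]]' >/dev/null; python3 chk.py
python3 -m jog '[[0,[0,0,0],0],[0,[0,0,0],0]]' >/dev/null
python3 - <<'E'
from h import *
w=cam("wrist","w14");s=cam("scene","s14");t=cam("top","t14")
print(w["position"])
m=hsv(w,(92,50,40),(114,255,255),[327,272,60,110])
for r in range(150,330,12):
    c=np.where(m[r]>0)[0]
    if len(c)>10:
        vl,vr=ray(w,(c[0],r)),ray(w,(c[-1],r)); k=.062/abs(vl[0]-vr[0]); print(r,c[0],c[-1],(np.array(w["position"])+k*(vl+vr)/2).round(3))
top=np.where((m[:,310:345]>0).sum(1)>20)[0][0]; print("top",top,onz(w,(327,top),.08))
ms=hsv(s,(95,60,40),(112,255,255),[255,185,60,60]); P=np.argwhere(ms)[:,::-1]; print("scene mask",P.min(0),P.max(0),len(P))
L=onz(w,(327,top),.08)[1]; x0=.502
pts=[[x0+a,L+b,z] for a in(-.031,.031) for b,z in((0,.08),(-.116,.08),(-.05,0),(-.116,0))]
q=proj(s,pts); print("expected upright bbox",q.min(0),q.max(0))
A=cv2.imread("pics/top0.png");B=t["img"]
d=(cv2.absdiff(cv2.GaussianBlur(A,(3,3),0),cv2.GaussianBlur(B,(3,3),0)).max(2)>45).astype(np.uint8); k,l,qq,c=cv2.connectedComponentsWithStats(d)
print([(c[i].round().tolist(),int(qq[i,4])) for i in range(1,k) if qq[i,4]>8 and c[i][1]<230])
E
```

```text
t 49.45 pos [ 0.5008 -0.3606  0.1838] yaw_y 0.0 F [ 0.  -0.2  0.4] T [-0.08  0.01  0.  ] w 0.0911 gf 0.0 q6 -0.66
[ 0.50167276 -0.28030669  0.3357431 ]
162 285 359 [ 0.501 -0.323  0.08 ]
174 285 359 [ 0.501 -0.333  0.083]
186 286 358 [ 0.501 -0.345  0.078]
198 286 358 [ 0.501 -0.355  0.081]
210 287 358 [ 0.502 -0.366  0.08 ]
top 162 [ 0.50555314 -0.32355383  0.08      ]
scene mask [244 159] [273 185] 524
expected upright bbox [232.52253171 152.4814185 ] [263.12516959 180.46152524]
[([277.0, 185.0], 965), ([343.0, 211.0], 935)]
```

```bash
python3 -m jog '[[0,[0,0,50],0],[0,[0,50,100],0],[0,[10,100,120],0],[0,[20,150,120],0],[0,[30,200,120],0],[0,[40,250,120],0],[0,[45,300,120],0],[0,[50,350,120],0]]' >/dev/null
python3 -m jog '[[0,[0,45,0],0],[0,[0,90,0],0],[0,[5,130,0],0],[0,[5,150,0],0],[0,[5,150,0],0],[0,[5,150,0],0]]' >/dev/null; python3 chk.py
python3 - <<'E'
from h import *
w=cam("wrist","w15"); u,v=proj(w,[[.559,.24,.04]])[0]; print(w["position"],u,v)
h=cv2.cvtColor(w["img"],cv2.COLOR_BGR2HSV); x,y=int(u)-38,int(v)-38
for nme,lo,hi in (("pink",(150,80,60),(179,255,255)),("yel",(18,110,80),(34,255,255)),("cyan",(84,100,60),(108,255,255)),("black",(0,0,0),(180,255,45))):
    m=cv2.inRange(h,lo,hi)[y:y+76,x:x+76]; k,l,q,c=cv2.connectedComponentsWithStats(m); print(nme,[(int(q[i,4]),q[i,2:4].tolist(),(c[i]+[x,y]).round().tolist()) for i in range(1,k) if q[i,4]>8])
t=cam("top","t15");s=cam("scene","s15")
m=hsv(t,(95,60,40),(112,255,255),[428,200,30,30]); P=np.argwhere(m)[:,::-1]; print("cup top",P.min(0),P.max(0),len(P),[onz(t,p,.08)[:2].round(3).tolist() for p in (P.min(0),P.max(0))])
for f,D in (("scene0",s),):
    A=cv2.imread(f"pics/{f}.png"); a=cv2.cvtColor(A,cv2.COLOR_BGR2HSV);b=cv2.cvtColor(D["img"],cv2.COLOR_BGR2HSV)
    for nme,lo,hi in (("pink",(150,80,60),(179,255,255)),):
        d=cv2.inRange(b,lo,hi)&~cv2.dilate(cv2.inRange(a,lo,hi),np.ones((3,3))); k,l,q,c=cv2.connectedComponentsWithStats(d); print("new pink in scene",[(int(q[i,4]),c[i].round().tolist()) for i in range(1,k) if q[i,4]>3])
E
```

```text
t 51.2 pos [0.553  0.1138 0.3012] yaw_y 0.1 F [-0.7 -0.4 -0.7] T [-0.09  0.03  0.01] w 0.0914 gf 0.0 q6 0.16
[0.55359339 0.19465651 0.45328099] 327.7887775827447 76.59734132320702
pink [(265, [31, 15], [313.0, 81.0])]
yel [(107, [12, 12], [334.0, 57.0]), (128, [13, 12], [311.0, 60.0])]
cyan [(181, [20, 13], [305.0, 69.0]), (179, [20, 18], [339.0, 86.0])]
black [(388, [19, 34], [323.0, 62.0])]
cup top [418 191] [451 209] 589 [[0.534, -0.259], [0.468, -0.375]]
new pink in scene []
```

```bash
python3 -c "
from station import ctrl
print(ctrl.hand_in())"
```

```text
the job is handed in; nothing more can be done
None
```

The job is handed in at about 51 s: the cap lies flat on the bench, all eight plugs are in the pot, and the empty cup stands upright. One black plug spilled onto the bench during the pour, so I picked it up with the gripper and dropped it into the pot. The cup now stands about 0.15 m from where it started, turned a quarter turn, and the last pictures showed no sign that the other things had moved.

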